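Load the shaker and dip the swab

TASK

Carry the tray of vials level, by its grip bar, over to the shaker and set it down gently, flat on the platform inside the rails. Then take the swab stick out of the rack and push it, tip first, down into the open vial until it stands on the bottom, and let go. Keep the vials standing in the tray, and do not knock the clamp stand or disturb the bottles and other things on the bench, nor the spatula in the rack.

Things in the scene. Friction and masses are not known exactly. Their poses are not given: they have to be found in the camera images.
- tray: white open vial tray, 160 x 104 mm, walls 30 mm high, 4 mm thick, floor 4 mm, six cells 48 x 46 mm (3 along, 2 across), a loose vial in each corner cell, 0.5 kg in all. A straight grip bar 14 mm wide, 22 mm tall, its top 110 mm up, runs along its whole length over the middle on an upright at each end. Origin: centre of the underside; x along the bar, z up
- tray_grip (a point): middle of the tray's grip bar, 99 mm above the tray's underside
- shaker: low grey fixed laboratory shaker, 220 x 200 mm, knobs and display on its front; black flat platform 70 mm above the bench with 6 mm high rails round a pocket 176 x 120 mm for the tray. On the robot's left or right, the tray on the other side. Origin: centre of the underside; x along the pocket's length
- shaker_seat (a point): centre of the platform's top, where the middle of the tray's underside belongs; x along the pocket's length (either way round will do)
- vial: the one open vial: amber glass, no cap, body 38 mm across, 60 mm tall, with a neck 21 mm across and a bore 13 mm wide in the neck; inner floor 5 mm above its underside. Loose in one of the tray's corner cells. Origin: centre of the underside, z up.
- vial_mouth (a point): centre of the open vial's mouth, 60 mm above its underside
- swab: white swab stick, 160 mm long: a shaft 7 mm thick with a thicker round grip, 12 mm across, over its upper 62 mm. Stands upright in one of the rack's two holes, its tip 10 mm above the bench. Origin: its tip, z along the stick to the grip.
- swab_tip (a point): lower end of the swab stick
- swab_grip (a point): on the swab's axis, 125 mm above the tip, a good height to grip
- rack: white block, fixed, 50 x 110 x 65 mm, with two upright holes 8 mm wide and 55 mm deep, 32 mm either side of its middle along its y axis: swab in one, spatula in the other. Origin: centre of the underside.
- spatula: steel spatula, 142 mm long, shaft 7 mm with a flat 16 mm wide paddle at the top, standing in the rack's other hole, top 152 mm above the bench; leave it. Origin: its lower end.
- stand: fixed clamp stand: steel post 12 mm thick, 460 mm tall, on a base plate 160 x 80 x 12 mm that reaches from 40 mm before to 120 mm behind the post; an empty clamp arm at 360 mm points away from the robot. Origin: foot of the post.
- amber: amber glass bottle, 70 mm across, 165 mm tall; bystander. Origin: centre of the underside
- jar: white screw jar, 68 mm across, 95 mm tall; bystander. Origin: centre of the underside
- dish: small white ceramic crucible, 52 mm across, 28 mm tall; bystander. Origin: centre of the underside
- beaker: glass beaker, 52 mm across, 70 mm tall; bystander. Origin: centre of the underside
- capped1: amber glass vial closed with a white cap, body 38 mm across, 65 mm tall, loose in a corner cell of the tray. Origin: centre of the underside
- capped2: amber glass vial closed with a white cap, body 38 mm across, 65 mm tall, loose in a corner cell of the tray. Origin: centre of the underside
- capped3: amber glass vial closed with a white cap, body 38 mm across, 65 mm tall, loose in a corner cell of the tray. Origin: centre of the underside
Not all that is in view belongs to the job. Leave any yellow look-alike of the tray alone.

How it is judged (in metres and radians):
On the way, in this order (a step that is already met when the one before it is completed fails the run):
1. the tray is lifted off the bench (height (world z) of tray above 0.03 m), for 0.1 s.
2. the tray lies flat on the shaker's platform inside the rails, let go (x of tray in the frame of shaker_seat between -0.012 and 0.012 m and y of tray in the frame of shaker_seat between -0.012 and 0.012 m and z of tray in the frame of shaker_seat between -0.004 and 0.004 m and angle between tray's own z axis and vertical below 0.035 rad and contact force between the fingers and tray below 0.05 N and linear speed of tray below 0.02 m/s), for 0.2 s.
3. the swab stands in the open vial, its tip on the bottom, let go (x of swab_tip in the frame of vial between -0.014 and 0.014 m and y of swab_tip in the frame of vial between -0.014 and 0.014 m and z of swab_tip in the frame of vial between 0 and 0.012 m and angle between swab's own z axis and vertical below 0.4 rad and contact force between the fingers and swab below 0.05 N and linear speed of swab below 0.02 m/s), for 0.2 s.
At the end, for the whole second after the job is handed in: Tray flat (2 degrees) on the platform inside the rails, centred within 12 mm each way; all four vials upright in it; swab in the open vial, tip within 7 mm of its inner floor, leaning under 23 degrees; spatula still in the rack; all released and at rest (all of step 2 and all of step 3 and x of vial in the frame of tray between -0.07 and 0.07 m and y of vial in the frame of tray between -0.045 and 0.045 m and z of each of vial, capped1, capped2, capped3 in the frame of tray below 0.012 m and angle between each of vial, capped1, capped2, capped3's own z axis and vertical below 0.2 rad and x of capped1 in the frame of tray between -0.07 and 0.07 m and y of capped1 in the frame of tray between -0.045 and 0.045 m and x of capped2 in the frame of tray between -0.07 and 0.07 m and y of capped2 in the frame of tray between -0.045 and 0.045 m and x of capped3 in the frame of tray between -0.07 and 0.07 m and y of capped3 in the frame of tray between -0.045 and 0.045 m and distance of spatula from where it was at the start of the episode below 0.025 m); the robot touches nothing.
It fails at once if the tray is tipped more than about 11 degrees (angle between tray's own z axis and vertical above 0.2 rad).
It fails at once if a vial in the tray is tipped over (angle between any of vial, capped1, capped2, capped3's own z axis and vertical above 0.4 rad).
It fails at once if the tray is dropped (from more than about 10 mm) or slammed onto the shaker (contact force between tray and shaker above 60 N or (linear speed of tray above 0.45 m/s and z of tray in the frame of shaker_seat below 0.06 m and horizontal distance between tray and shaker_seat below 0.05 m)).
It fails at once if a bystander (the spatula too) is moved more than 25 mm or tipped (distance of any of spatula, amber, jar, dish, beaker from where it was at the start of the episode above 0.025 m or angle between any of amber, jar, dish, beaker's own z axis and vertical above 0.3 rad).
It fails at once if the clamp stand is struck (over 8 N) (contact force between stand and anything else above 8 N).
It also fails if it takes over 72 s, if anything falls off the work surface, if the arm or the gripper's body presses on something with over 40 N, if the wrist force passes 120 N, or if a joint passes its speed limit or range.

ROBOT

A 6-joint arm with a two-finger parallel gripper is mounted at the origin on the work surface. World frame = base frame: x ahead of the robot, y to its left, z up, the work surface at z = 0. Lengths are in mm, angles in rad, forces in N, time in s.
With the tool pointing down it reaches from about 375 to 750 mm from the base axis. Payload 9 kg.
Tool frame: the origin (TCP) lies midway between the tips of the shut fingers; the grasp point (between the pads) lies 19 mm behind it; z points along the fingers, y is the line along which they close (so a half turn about z gives the same grasp; the last joint's range is limited). The gripper opens to 85 mm and grips with 20 to 120 N. Pads are 22 mm wide; open, the fingers measure 114 mm over their backs; the gripper's body (76 mm by 85 mm) begins 54 mm behind the grasp point. The pads swing forward as they close: fully open they stand 13 mm farther back than shut.
Start: joints at [-1.451, 0.104, 0.097, 1.564, 0, 1.353], TCP at [198.858, -566.123, 202.331] pointing down, gripper open.
Joint ranges: [-2.99, 2.99], [-0.84, 1.86], [-1.1, 1.16], [-1.84, 2.11], [-1.51, 1.56], [-3.14, 3.14]. Speed limits (rad/s): [2.22, 2.22, 2.57, 3.14, 3.14, 3.14].

INTERFACE

Orientations are given as a rotation vector (axis times angle).
In Python, from station import get_state, grab_frame, camera_model, sign_off, regions_of gives the robot as it stands.
- The arm moves only by the tool arm_command, never from a script. Its argument "plan" is a list of rows, each an object with "gripper": the opening, from 0 (shut) to 1 (fully open); "travel": the shift along the tool's x, y, z in units of 0.25 m (1.0 is 0.25 m), a list of three; "angular": the turn, a rotation vector about the tool's x, y, z in units of 2 pi rad (1.0 is 2 pi rad), a list of three. In form: [{"gripper": gripper, "travel": [dx, dy, dz], "angular": [wx, wy, wz]}, ...]. A call has 1 to 5 rows; each row is the pose to reach, as a shift and turn from the pose commanded when the call began, along the tool's axes at that moment, turning the shorter way round; what a row does not reach only later rows make up. A row lasts 1/12 s, in which the tool goes at most 41.7 mm and 7.16 degrees, less where a joint would pass 70% of its speed; a pose out of reach is approached as far as the arm can. A call with a number of a shift or a turn outside -1 to 1 is refused whole. A call with a gripper value outside its range is refused whole. The fingers move at their own pace and stop on an object; the grip force is fixed at half the most. Time passes only in rows, so rows that repeat a pose let the fingers close. It gives the time, the measured TCP pose, the force, the opening and the grip force at its end, in the units of the state.
- get_state(): the state, without advancing time (a new reading comes with each control period).
- grab_frame(name): name is "side" or "top" or "wrist"; returns the picture (420x560x3 uint8, blue, green, red); there is no depth.
- camera_model(name): a dict with "K" (3x3 intrinsics, pixels), "view" (4x4, takes a point from world to camera coordinates); the wrist camera has in their place "tool_from_camera" (4x4, takes a point from camera to tool coordinates, whose origin is the TCP and whose axes are the flange's). Camera axes: x right, y up, looking along -z (the intrinsics and any distortion apply to the point x, -y, -z); pixel columns grow to the right and rows downward; lengths in mm; the calibration is good to about 2 mm. A picture is of the moment at which its call begins: read the wrist's pose just before it. camera_model takes no time and is no camera call.
- sign_off(): hands the job in; it is judged then, once.
Trained networks look in the newest picture that a camera, given by its name, has taken for a name from the list of things; names that differ only in an ending like _2 or _b are one class to them, and where a whole thing is asked for, a point or a joint stands for the part that bears it (a point fixed in the world has none). Each returns a list of dicts, best first, with "confidence" (0 to 1); they miss things now and then, are a little off and sometimes report something else, mostly with a low value. They report only what shows in the picture. A call takes as long as a camera call. They do not tell look-alikes from the thing itself.
- regions_of(thing, camera): "mask" (420x560 bool, what is visible of it) and "location" ([column, row] in pixels, amid what is visible of it).
The state is a dict: "clock": time; "q": joint angles; "qd": joint speeds; "joint_torque": joint torques, N m; "tool_pos": TCP position; "orientation": TCP orientation; "contact_force": force on the tool from outside, world axes, zero at the start; "moment": the same for the moment, N m; "finger_gap": finger opening in mm; "finger_force": force on a finger pad.
Only numpy, scipy, OpenCV 4.12 (cv2) and the standard library are available. Lean on these libraries where they do the work, as an engineer would, in place of code of your own. Each camera call takes 0.05 s, during which the arm holds its last target. There are 200 camera calls.

## Working session

There is one attempt and no reset: what is moved stays moved. The work goes in short steps, Python scripts to look and compute and a tool call to move; the robot and the scene stay as the last step left them, time stands still between calls to the robot, and variables do not carry over. Pictures are saved under pics/ and viewed, at most 10 in all, crops included, and the job is handed in when it is done.

Besides the shell and the picture viewer there is one more tool, called after "Request:" by a JSON object that holds its "fn" and its "kwargs". arm_command: Moves the arm, as the interface text tells. Its arguments: {"type":"object","properties":{"plan":{"type":"array"}},"required":["plan"]}

```bash
mkdir -p pics; ls; python3 - <<'E'
from station import *
import cv2,numpy as np
s=get_state();print({k:np.round(v,3) for k,v in s.items()})
for c in("side","top","wrist"):
    f=grab_frame(c);cv2.imwrite(f"pics/{c}0.png",f)
    m=camera_model(c);print(c,{k:np.round(v,4).tolist() for k,v in m.items()})
a=cv2.imread("pics/top0.png");cv2.imwrite("pics/top0b.png",cv2.resize(a,(800,600)))
E
```

```text
pics
{'clock': np.float64(0.0), 'q': array([-1.451,  0.105,  0.097,  1.564, -0.   ,  1.353]), 'qd': array([ 0.001, -0.002,  0.   ,  0.001,  0.   ,  0.   ]), 'joint_torque': array([-3.0000e-03, -5.5693e+01,  5.0365e+01,  1.7000e-02, -1.0000e-03,
        0.0000e+00]), 'tool_pos': array([ 198.786, -565.722,  201.532]), 'orientation': array([-3.096, -0.528, -0.   ]), 'contact_force': array([ 0.223,  0.26 , -1.076]), 'moment': array([ 0.005, -0.028,  0.007]), 'finger_force': np.float64(0.0), 'finger_gap': np.float64(85.24)}
side {'K': [[488.6945, 0.0, 284.4356], [0.0, 488.6945, 209.2503], [0.0, 0.0, 1.0]], 'view': [[-0.9985, -0.0531, -0.0161, 491.662], [0.0292, -0.7498, 0.661, -74.435], [-0.0471, 0.6596, 0.7502, -1402.7155], [0.0, 0.0, 0.0, 1.0]]}
top {'K': [[535.6681, 0.0, 276.0174], [0.0, 535.6681, 198.5128], [0.0, 0.0, 1.0]], 'view': [[0.0278, -0.9995, 0.0143, -16.0539], [0.9989, 0.0283, 0.0367, -468.463], [-0.0371, 0.0133, 0.9992, -1335.0155], [0.0, 0.0, 0.0, 1.0]]}
wrist {'K': [[297.1016, 0.0, 282.5321], [0.0, 297.1016, 204.714], [0.0, 0.0, 1.0]], 'tool_from_camera': [[0.0004, 0.9536, 0.301, 77.3599], [1.0, 0.0001, -0.0016, -1.2635], [-0.0015, 0.301, -0.9536, -170.6391], [0.0, 0.0, 0.0, 1.0]]}
```

View pics/top0b.png

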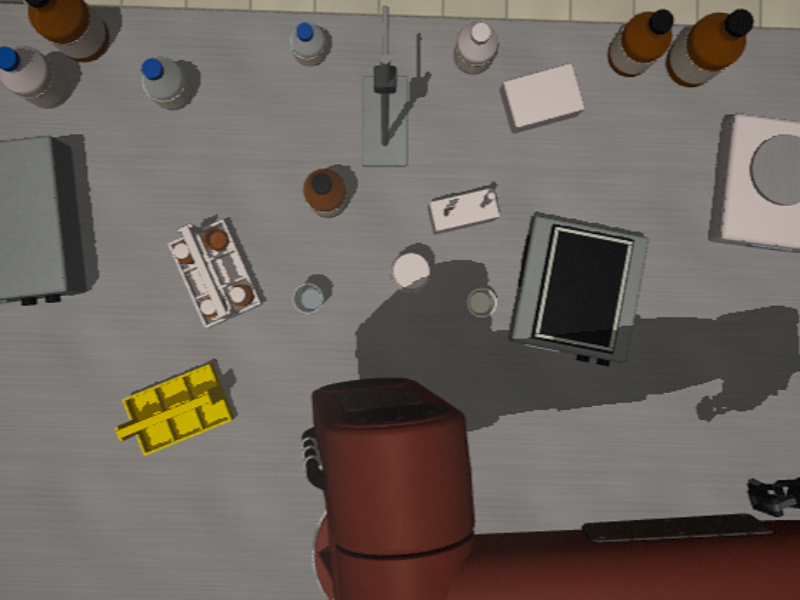

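View pics/side0.png

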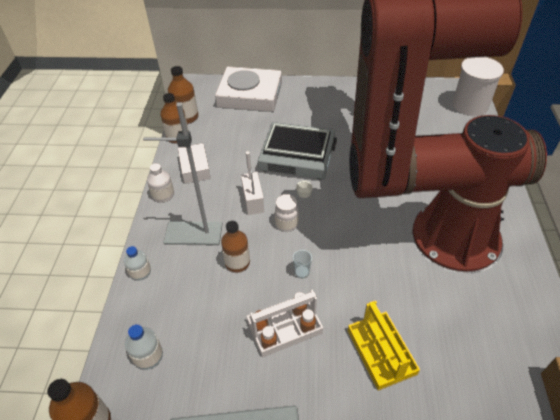

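Top view: white tray at about (215,272) in the 800-px picture, the yellow look-alike at (175,408), shaker at (583,287), rack at (465,208). The white tray with vials is the one meant. Next I enlarge the tray and rack in both views.

```bash
python3 - <<'E'
from station import *
import cv2,numpy as np
t=cv2.imread("pics/top0.png");s=cv2.imread("pics/side0.png")
def crop(im,x,y,w,h,k): return cv2.resize(im[y:y+h,x:x+w],None,fx=k,fy=k,interpolation=cv2.INTER_CUBIC)
A=crop(t,110,145,80,90,5);B=crop(s,240,280,90,80,5)[:400]
C=crop(t,290,120,70,50,5);D=crop(s,230,140,50,80,5)
W=np.zeros((600,800,3),np.uint8)
im=np.zeros((600,800,3),np.uint8)
A=crop(t,110,145,80,90,4);im[:360,:320]=A
B=crop(s,240,285,90,75,4);im[:300,330:690]=B
C=crop(t,295,120,60,50,4);im[365:565,:240]=C
D=crop(s,235,145,45,72,4);im[305:593,330:510]=D
E=crop(t,350,140,110,120,2);im[305:545,520:740]=E
cv2.imwrite("pics/crop1.png",im)
for c in("top","side"):
    for n in("tray","tray_grip","shaker","vial","vial_mouth","swab","spatula","rack","stand","amber","jar","dish","beaker"):
        print(c,n,[(np.round(r["location"],1).tolist(),round(float(r["confidence"]),2),int(r["mask"].sum())) for r in regions_of(n,c)[:4]])
E
```

```text
top tray [([125.1, 285.6], 0.96, 3001), ([149.8, 190.1], 0.9, 2203)]
top tray_grip [([122.0, 286.0], 0.96, 3022), ([151.2, 191.5], 0.92, 2194)]
top shaker [([404.4, 202.7], 0.78, 7774), ([340.6, 135.9], 0.73, 52)]
top vial [([152.3, 169.4], 0.74, 225), ([404.0, 203.3], 0.27, 7571)]
top vial_mouth [([151.7, 169.7], 0.73, 233)]
top swab [([343.8, 139.4], 0.38, 20)]
top spatula []
top rack [([321.7, 145.6], 0.91, 982), ([404.3, 202.5], 0.63, 7663)]
top stand [([266.1, 80.1], 0.82, 2403)]
top amber [([226.6, 136.6], 0.69, 860)]
top jar [([286.8, 193.3], 0.91, 622)]
top dish [([336.4, 210.8], 0.73, 344)]
top beaker [([217.1, 210.8], 0.83, 355)]
side tray [([379.2, 350.3], 0.88, 3410), ([284.6, 321.0], 0.58, 2109)]
side tray_grip [([284.1, 325.7], 0.97, 2204), ([381.0, 351.0], 0.73, 3413), ([288.0, 214.3], 0.69, 773), ([253.0, 196.3], 0.61, 645)]
side shaker [([296.0, 153.6], 0.93, 3358), ([263.9, 322.9], 0.21, 115)]
side vial [([265.8, 324.2], 0.59, 99)]
side vial_mouth []
side swab []
side spatula [([252.0, 188.9], 0.46, 2)]
side rack [([253.4, 195.5], 0.86, 697)]
side stand [([192.2, 227.1], 0.55, 1940)]
side amber [([234.4, 247.8], 0.77, 1105), ([293.9, 149.5], 0.34, 3469)]
side jar [([286.7, 212.5], 0.72, 769), ([194.2, 225.1], 0.32, 2096)]
side dish [([304.6, 187.1], 0.56, 216), ([270.5, 339.9], 0.47, 278), ([285.2, 213.7], 0.3, 732)]
side beaker [([303.1, 265.5], 0.76, 483)]
```

View pics/crop1.png

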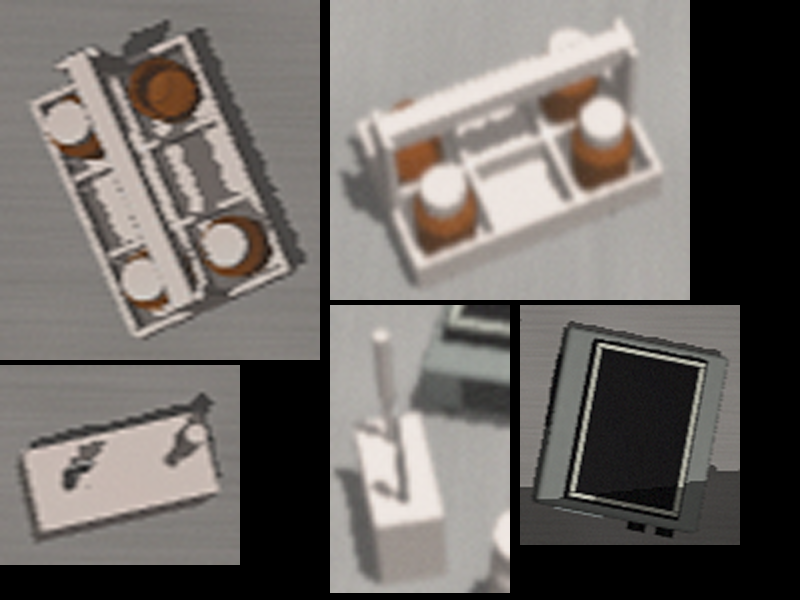

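The crop confirms the choice. The white tray has the open amber vial (no cap) at top px (152,168). In the rack, the white swab is in the right-hand (−y) hole at px (343,137) and the spatula is in the other at (313,148).

```bash
cat > h.py <<'E'
import numpy as np, cv2
from station import *
from scipy.optimize import least_squares
from scipy.spatial.transform import Rotation as R
def wristT(s):
    T=np.eye(4);T[:3,:3]=R.from_rotvec(s["orientation"]).as_matrix();T[:3,3]=s["tool_pos"]
    return np.linalg.inv(T@np.array(camera_model("wrist")["tool_from_camera"]))
def cam(c,s=None):
    m=camera_model(c);return np.array(m["K"]),(wristT(s) if c=="wrist" else np.array(m["view"]))
def proj(cm,P):
    K,V=cm;p=np.atleast_2d(P)@V[:3,:3].T+V[:3,3];p=p*[1,-1,-1]
    q=p@K.T;return q[:,:2]/q[:,2:]
def back(cm,uv,z):
    K,V=cm;d=np.linalg.inv(K)@np.r_[uv,1]*[1,-1,-1];d=V[:3,:3].T@d;o=-V[:3,:3].T@V[:3,3]
    return o+d*(z-o[2])/d[2]
def tri(obs):
    "obs: list of (cam, uv)"
    A=[];b=[]
    for (K,V),uv in obs:
        d=V[:3,:3].T@(np.linalg.inv(K)@np.r_[uv,1]*[1,-1,-1]);d/=np.linalg.norm(d);o=-V[:3,:3].T@V[:3,3]
        M=np.eye(3)-np.outer(d,d);A.append(M);b.append(M@o)
    A=np.vstack(A);b=np.hstack(b);x=np.linalg.lstsq(A,b,rcond=None)[0];return x,np.abs(A@x-b).max()
def fit(obs,p0):
    "obs: list of (cam, local pt, uv); pose x,y,z,yaw"
    def f(p):
        Rz=R.from_euler("z",p[3]).as_matrix()
        return np.hstack([proj(c,Rz@np.array(l)+p[:3])[0]-uv for c,l,uv in obs])
    r=least_squares(f,p0,x_scale=[10,10,10,.1],loss="soft_l1");return r.x,np.round(r.fun,1)
E
python3 - <<'E'
from h import *
t=cam("top");s=cam("side")
# top image up = +x, left=+y ; tray local: x along bar (up), y left
o=[(t,[80,52,30],(117.5,169.25)),(t,[80,-52,30],(157,154.25)),(t,[-80,-52,30],(182.5,212.5)),(t,[-80,52,30],(144.25,228.75)),
(t,[80,0,110],(130.5,159)),(t,[-80,0,110],(156.5,220)),
(s,[80,0,110],(252.5,314)),(s,[-80,0,110],(314.5,293.75)),(s,[80,52,30],(261.5,350.5)),(s,[-80,52,30],(322.5,327))]
print("tray",*fit(o,[500,200,0,0.3]))
g=[tri([(t,(130.5,159)),(s,(252.5,314))]),tri([(t,(156.5,220)),(s,(314.5,293.75))])];print(g)
C=[back(t,uv,76)[:2] for uv in((388.5,157.5),(444,168.5),(430,246.5),(374,235))]
C=np.array(C);print("shaker",C.mean(0),np.linalg.norm(np.roll(C,1,0)-C,axis=1),np.arctan2(*(C[0]-C[3])[::-1]),np.arctan2(*(C[1]-C[2])[::-1]))
print("swab top",tri([(t,(343.6,137)),(s,(247.6,152.3))]))
print("vial mouth",back(t,(152,168),60))
for n,uv,z in(("stand",(266,80),0),("amber",(226.6,134),165),("jar",(286.8,190),95),("dish",(336.8,211),28),("beaker",(217,209),70)):print(n,back(t,uv,z).round())
print("rack",[back(t,(295+a/4,120+(b-365)/4),65).round() for a,b in((25,450),(208,408),(218,490),(40,535))])
E
```

```text
tray [ 4.76692901e+02  3.07397518e+02 -4.57696633e+00  4.36795702e-01] [ 1.1  0.9  0.4 -0.7  0.3  0.3 -0.4  0.9 -0.9 -0.8  0.1  1.4 -1.3  1.5
  0.2 -1.2 -0.7  0.1 -0.   0.1]
[(array([546.73189258, 338.51946844, 107.90791133]), np.float64(0.45371667076267386)), (array([405.95179391, 274.64709154, 101.70417206]), np.float64(1.5030809302382409))]
shaker [ 467.47096306 -320.43259792] [188.87799059 135.89338154 189.95739937 136.51437084] -0.1644866303993297 -0.16125214978836797
swab top (array([ 603.89550248, -147.51301171,  166.13458071]), np.float64(0.3271811174698769))
vial mouth [531.90542009 298.59446388  60.        ]
stand [770.  31.   0.]
amber [603. 113. 165.]
jar [486. -27.  95.]
dish [ 441. -154.   28.]
beaker [437. 138.  70.]
rack [array([607., -59.,  65.]), array([ 635., -169.,   65.]), array([ 586., -176.,   65.]), array([555., -70.,  65.])]
```

```bash
cat >> h.py <<'E'
def down(yaw):
    c,s=np.cos(yaw),np.sin(yaw);return np.array([[c,s,0],[s,-c,0],[0,0,-1.]])
def rel(p0,y0,p1,y1):
    "travel, angular between two tool-down poses"
    R0=down(y0);w=R.from_matrix(R0.T@down(y1)).as_rotvec()
    return (R0.T@(np.array(p1,float)-p0)/250).round(4).tolist(),(w/2/np.pi).round(4).tolist()
def yaw_of(s):
    M=R.from_rotvec(s["orientation"]).as_matrix();return np.arctan2(M[1,0],M[0,0])
def chain(p,y,legs):
    for p1,y1 in legs: print(p1,round(y1,3),*rel(np.array(p,float),y,p1,y1));p,y=p1,y1
E
python3 - <<'E'
from h import *
y0=.338;ys=[y0+3.245*k/6 for k in range(1,7)]
pts=[(320,-433,230),(430,-290,260),(440,-150,260),(445,0,260),(455,160,255),(477,307,250)]
chain((198.86,-566.12,202.33),y0,list(zip(pts,ys)))
E
```

```text
(320, -433, 230) 0.879 [0.6337, -0.3417, -0.1107] [0.0, 0.0, -0.0861]
(430, -290, 260) 1.42 [0.7212, -0.0262, -0.12] [0.0, 0.0, -0.0861]
(440, -150, 260) 1.96 [0.5596, -0.0448, 0.0] [0.0, 0.0, -0.0861]
(445, 0, 260) 2.501 [0.5474, 0.2464, 0.0] [0.0, 0.0, -0.0861]
(455, 160, 255) 3.042 [0.3503, 0.5371, 0.02] [0.0, 0.0, -0.0861]
(477, 307, 250) 3.583 [-0.0292, 0.5938, 0.02] [0.0, 0.0, -0.0861]
```

Request:
{"fn": "arm_command", "kwargs": {"plan": [{"gripper": 1, "travel": [0.634, -0.342, -0.111], "angular": [0, 0, -0.0861]}, {"gripper": 1, "travel": [0.634, -0.342, -0.111], "angular": [0, 0, -0.0861]}, {"gripper": 1, "travel": [0.634, -0.342, -0.111], "angular": [0, 0, -0.0861]}, {"gripper": 1, "travel": [0.634, -0.342, -0.111], "angular": [0, 0, -0.0861]}, {"gripper": 1, "travel": [0.634, -0.342, -0.111], "angular": [0, 0, -0.0861]}]}}

```text
clock: 1.87
tool_pos: [322.9, -429.7, 231.6]
orientation: [2.835, 1.35, 0.002]
contact_force: [0.8, 0.0, -1.0]
finger_gap: 85.6
finger_force: 0.0
```

Request:
{"fn": "arm_command", "kwargs": {"plan": [{"gripper": 1, "travel": [0.721, -0.026, -0.12], "angular": [0, 0, -0.0861]}, {"gripper": 1, "travel": [0.721, -0.026, -0.12], "angular": [0, 0, -0.0861]}, {"gripper": 1, "travel": [0.721, -0.026, -0.12], "angular": [0, 0, -0.0861]}, {"gripper": 1, "travel": [0.721, -0.026, -0.12], "angular": [0, 0, -0.0861]}, {"gripper": 1, "travel": [0.721, -0.026, -0.12], "angular": [0, 0, -0.0861]}]}}

```text
clock: 2.28
tool_pos: [432.4, -286.4, 261.6]
orientation: [2.371, 2.059, 0.002]
contact_force: [0.5, -0.0, -0.3]
finger_gap: 85.6
finger_force: 0.0
```

```bash
python3 - <<'E'
from h import *
import json
grab_frame("side") # settle
s=get_state();f=grab_frame("wrist");cv2.imwrite("pics/w1.png",f)
json.dump({k:np.asarray(v).tolist() for k,v in s.items()},open("w1.json","w"))
print(s["tool_pos"],yaw_of(s))
E
```

```text
[ 433.06006279 -285.9316537   261.73833906] 1.4303968296077731
```

Request:
{"fn": "arm_command", "kwargs": {"plan": [{"gripper": 1, "travel": [0.56, -0.045, 0], "angular": [0, 0, -0.0861]}, {"gripper": 1, "travel": [0.56, -0.045, 0], "angular": [0, 0, -0.0861]}, {"gripper": 1, "travel": [0.56, -0.045, 0], "angular": [0, 0, -0.0861]}, {"gripper": 1, "travel": [0.56, -0.045, 0], "angular": [0, 0, -0.0861]}, {"gripper": 1, "travel": [0.56, -0.045, 0], "angular": [0, 0, -0.0861]}]}}

```text
clock: 2.8
tool_pos: [440.0, -147.4, 260.5]
orientation: [1.737, 2.617, 0.001]
contact_force: [0.0, -0.8, 0.5]
finger_gap: 85.3
finger_force: 0.0
```

Request:
{"fn": "arm_command", "kwargs": {"plan": [{"gripper": 1, "travel": [0.547, 0.246, 0], "angular": [0, 0, -0.0861]}, {"gripper": 1, "travel": [0.547, 0.246, 0], "angular": [0, 0, -0.0861]}, {"gripper": 1, "travel": [0.547, 0.246, 0], "angular": [0, 0, -0.0861]}, {"gripper": 1, "travel": [0.547, 0.246, 0], "angular": [0, 0, -0.0861]}, {"gripper": 1, "travel": [0.547, 0.246, 0], "angular": [0, 0, -0.0861]}]}}

```text
clock: 3.22
tool_pos: [444.7, 3.2, 260.3]
orientation: [0.974, 2.986, 0.001]
contact_force: [0.3, -0.3, -0.2]
finger_gap: 85.5
finger_force: 0.0
```

Request:
{"fn": "arm_command", "kwargs": {"plan": [{"gripper": 1, "travel": [0.35, 0.537, 0.02], "angular": [0, 0, -0.0861]}, {"gripper": 1, "travel": [0.35, 0.537, 0.02], "angular": [0, 0, -0.0861]}, {"gripper": 1, "travel": [0.35, 0.537, 0.02], "angular": [0, 0, -0.0861]}, {"gripper": 1, "travel": [0.35, 0.537, 0.02], "angular": [0, 0, -0.0861]}, {"gripper": 1, "travel": [0.35, 0.537, 0.02], "angular": [0, 0, -0.0861]}]}}

```text
clock: 3.63
tool_pos: [454.5, 164.2, 254.4]
orientation: [-0.139, -3.138, -0.002]
contact_force: [-0.5, 0.2, 0.7]
finger_gap: 86.0
finger_force: 0.0
```

Request:
{"fn": "arm_command", "kwargs": {"plan": [{"gripper": 1, "travel": [-0.029, 0.594, 0.02], "angular": [0, 0, -0.0861]}, {"gripper": 1, "travel": [-0.029, 0.594, 0.02], "angular": [0, 0, -0.0861]}, {"gripper": 1, "travel": [-0.029, 0.594, 0.02], "angular": [0, 0, -0.0861]}, {"gripper": 1, "travel": [-0.029, 0.594, 0.02], "angular": [0, 0, -0.0861]}, {"gripper": 1, "travel": [-0.029, 0.594, 0.02], "angular": [0, 0, -0.0861]}]}}

```text
clock: 4.05
tool_pos: [476.8, 310.0, 248.5]
orientation: [0.702, -3.061, -0.001]
contact_force: [-0.4, 0.0, -0.6]
finger_gap: 85.5
finger_force: 0.0
```

```bash
python3 - <<'E'
from h import *
import json
grab_frame("side")
s=get_state();f=grab_frame("wrist");cv2.imwrite("pics/w2.png",f)
json.dump({k:np.asarray(v).tolist() for k,v in s.items()},open("w2.json","w"))
print(s["tool_pos"],s["orientation"],yaw_of(s),s["q"])
a=cv2.imread("pics/w1.png");im=np.zeros((600,800,3),np.uint8)
im[:300,:400]=cv2.resize(a,(400,300));cv2.imwrite("pics/w12.png",np.vstack([a[60:360],f[60:360]]))
E
```

```text
[476.8186936  308.25394155 248.89031196] [ 6.99742723e-01 -3.06122670e+00  4.12732803e-04] -2.692149312606476 [ 3.43666756e-01  2.34897914e-02  9.84194937e-02  1.64715696e+00
 -9.37326491e-05 -1.05776476e-01]
```

View pics/w12.png

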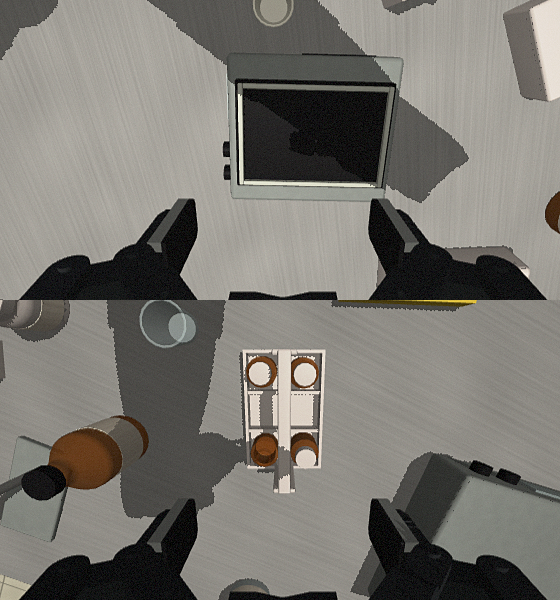

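Upper half (w1): the shaker's rail frame has outer corners at (237,143), (394,145), (386,247), (240,247) in full-frame pixels. Lower half (w2): the tray sits mid-image, bar from (284,110) to (285,253), open vial at (265,210).

```bash
python3 - <<'E'
from h import *
import json
t=cam("top");sd=cam("side")
w1=cam("wrist",json.load(open("w1.json")));w2=cam("wrist",json.load(open("w2.json")))
# tray subpixel corners in w2
im=cv2.imread("pics/w2.png");g=cv2.cvtColor(im,cv2.COLOR_BGR2GRAY)
o=[(w2,[-80,-52,30],(242,110)),(w2,[-80,52,30],(325,110)),(w2,[80,52,30],(320,228)),(w2,[80,-52,30],(247,227)),(w2,[-80,0,110],(284,110)),(w2,[80,0,110],(285,253))]
ot=[(t,[80,52,30],(117.5,169.25)),(t,[80,-52,30],(157,154.25)),(t,[-80,-52,30],(182.5,212.5)),(t,[-80,52,30],(144.25,228.75)),
(t,[80,0,110],(130.5,159)),(t,[-80,0,110],(156.5,220))]
p,r=fit(o,[477,307,0,.437]);print("tray w2",p,r)
p,r=fit(o+ot,[477,307,0,.437]);print("tray w2+top",p,r)
# bar edges in w2, rows 130..240 : bright run around col 284
for row in(130,150,170,190,210,230): print(row,''.join(' .:-=+*#%@'[int(v)//26] for v in g[row,262:306]))
# shaker: rail centerline corners, model half sizes a,b free via centre
q=[(237,143),(394,145),(386,247),(240,247)]
C=np.array([back(w1,u,76)[:2] for u in q]);print("shaker",C.mean(0),np.linalg.norm(np.roll(C,1,0)-C,axis=1),[np.arctan2(*(C[i]-C[j])[::-1]) for i,j in((1,0),(2,3))])
q2=[(374,235),(388.5,157.5),(444,168.5),(430,246.5)]
# height check per corner from two views
for a,b in zip(q,q2): print(tri([(w1,a),(t,b)]))
# inner dark pocket extents
m=im*0
E
```

```text
tray w2 [ 4.77757367e+02  3.11272279e+02 -5.26064664e+00  4.51344901e-01] [ 0.7  0.1 -0.2 -0.   0.2 -0.4  0.4  0.6 -0.1 -0.3 -1.1  0.1]
tray w2+top [ 4.77973989e+02  3.10786872e+02 -6.78775003e+00  4.48856589e-01] [ 0.6 -0.  -0.6  0.1 -0.4 -0.8 -0.   0.1 -0.4 -0.3 -1.7 -0.5 -0.3  0.8
 -1.2 -1.2 -0.7 -0.6 -1.1  0.4 -2.4 -1.1 -0.8  0.7]
130 %%%%%%%@=::::-:-*%%%%%%%%%%%%.::=%%%%%%%%%%%
150 :::::::::-:::--.*%%%%%%%%%%%#:::--:---::--:.
170 ===========%%%%**%%%%%%%%%%#*%%%%%%%%%%%%%%%
190 %============-=*+%%%%%%%%%%#*%%%%%%%%%%%%%%%
210 ::::::::--:-:.-:-====-++-++%-::::::-:::**%%%
230 :::::::::::::----==========----=++++++++++++
shaker [ 469.56687636 -319.05177825] [134.86733248 185.65832444 132.65569368 192.40565482] [np.float64(-0.1526421270026961), np.float64(-0.14041251276113398)]
(array([ 385.67318244, -239.09102272,   70.01494858]), np.float64(0.046744401638676436))
(array([ 572.58256122, -268.95859598,   70.07476055]), np.float64(1.0820490213191647))
(array([ 551.2346029 , -397.40180808,   84.05423958]), np.float64(2.562498022349928))
(array([ 362.16124666, -376.89577699,   63.25782086]), np.float64(0.676013182069596))
```

Request:
{"fn": "arm_command", "kwargs": {"plan": [{"gripper": 1, "travel": [-0.008, 0.004, 0.14], "angular": [0, 0, 0]}, {"gripper": 1, "travel": [-0.008, 0.004, 0.29], "angular": [0, 0, 0]}, {"gripper": 1, "travel": [-0.008, 0.004, 0.43], "angular": [0, 0, 0]}, {"gripper": 1, "travel": [-0.008, 0.004, 0.56], "angular": [0, 0, 0]}, {"gripper": 1, "travel": [-0.008, 0.004, 0.668], "angular": [0, 0, 0]}]}}

```text
clock: 4.57
tool_pos: [477.7, 306.9, 80.5]
orientation: [0.681, -3.065, 0.001]
contact_force: [0.6, -0.5, 0.8]
finger_gap: 85.1
finger_force: 0.0
```

Request:
{"fn": "arm_command", "kwargs": {"plan": [{"gripper": 0.6, "travel": [0, 0, 0], "angular": [0, 0, 0]}, {"gripper": 0.3, "travel": [0, 0, 0], "angular": [0, 0, 0]}, {"gripper": 0, "travel": [0, 0, 0], "angular": [0, 0, 0]}, {"gripper": 0, "travel": [0, 0, 0], "angular": [0, 0, 0]}, {"gripper": 0, "travel": [0, 0, 0], "angular": [0, 0, 0]}]}}

```text
clock: 4.98
tool_pos: [479.6, 309.0, 85.4]
orientation: [-0.687, 3.062, 0.0]
contact_force: [0.5, 0.1, 0.6]
finger_gap: 25.6
finger_force: 0.0
```

Request:
{"fn": "arm_command", "kwargs": {"plan": [{"gripper": 0, "travel": [0, 0, 0], "angular": [0, 0, 0]}, {"gripper": 0, "travel": [0, 0, 0], "angular": [0, 0, 0]}, {"gripper": 0, "travel": [0, 0, 0], "angular": [0, 0, 0]}, {"gripper": 0, "travel": [0, 0, 0], "angular": [0, 0, 0]}, {"gripper": 0, "travel": [0, 0, 0], "angular": [0, 0, 0]}]}}

```text
clock: 5.4
tool_pos: [478.1, 308.7, 83.0]
orientation: [0.689, -3.065, 0.0]
contact_force: [0.1, 0.1, 0.1]
finger_gap: 0.0
finger_force: 0.0
```

The fingers shut fully without holding the bar, so I look.

```bash
python3 - <<'E'
from h import *
s=get_state();print(s["tool_pos"],yaw_of(s),s["finger_gap"],s["contact_force"])
f=grab_frame("wrist");g=grab_frame("side");t=grab_frame("top")
im=np.zeros((600,800,3),np.uint8)
im[:300,:400]=cv2.resize(f,(400,300))
im[:300,400:]=cv2.resize(g[240:375,210:390],(400,300))
im[300:,:400]=cv2.resize(t[140:245,90:230],(400,300))
cv2.imwrite("pics/chk.png",im)
E
```

```text
[478.10576384 308.74769565  83.01687513] -2.699427909554287 0.013672091901768093 [0.11639609 0.13093199 0.05293925]
```

View pics/chk.png

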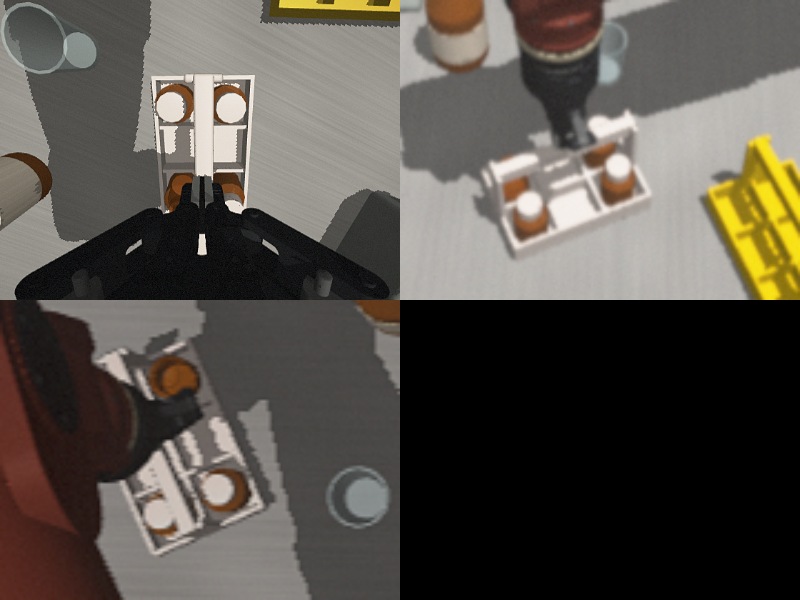

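Wrist and side crops: the closed fingers seem to sit above or beside the bar, which looks unmoved. I check where the fingertip pixels place the tip.

```bash
python3 - <<'E'
from h import *
t=cam("top");sd=cam("side");s=get_state();w=cam("wrist",s)
P=s["tool_pos"]
for n,c in(("top",t),("side",sd),("wrist",w)): print(n,proj(c,P),proj(c,P+[0,0,30]))
print(tri([(t,(163.5,176.8)),(sd,(288.7,305))]))
f=grab_frame("wrist");g=grab_frame("side");tt=grab_frame("top")
def crop(im,x,y,w,h,k): return cv2.resize(im[y:y+h,x:x+w],None,fx=k,fy=k,interpolation=cv2.INTER_CUBIC)
im=np.zeros((600,800,3),np.uint8)
im[:300,:400]=crop(f,230,190,100,75,4);im[:300,400:]=crop(g,250,275,80,60,5);im[300:,:400]=crop(tt,115,150,80,60,5)
cv2.imwrite("pics/chk2.png",im)
E
```

```text
top [[144.76514641 189.67874199]] [[141.76782448 188.98687952]]
side [[283.01029559 309.2048479 ]] [[282.77507337 302.65910329]]
wrist [[280.94324542 239.34983168]] [[280.56245751 262.74554673]]
(array([489.43351303, 273.64473244,  46.36148119]), np.float64(22.906584479538083))
```

View pics/chk2.png

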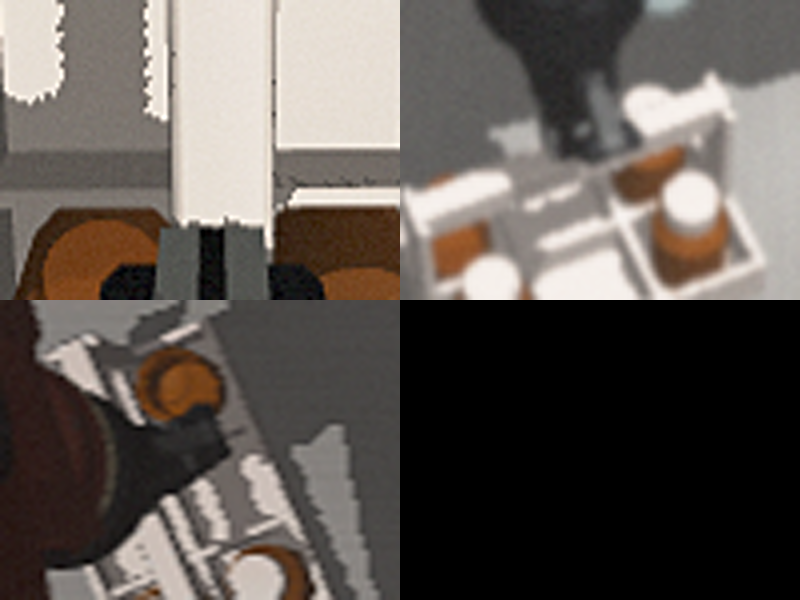

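Request:
{"fn": "arm_command", "kwargs": {"plan": [{"gripper": 0, "travel": [0, 0, -0.02], "angular": [0, 0, 0]}, {"gripper": 0, "travel": [0, 0, -0.04], "angular": [0, 0, 0]}, {"gripper": 0, "travel": [0, 0, -0.06], "angular": [0, 0, 0]}, {"gripper": 0, "travel": [0, 0, -0.08], "angular": [0, 0, 0]}, {"gripper": 0, "travel": [0, 0, -0.08], "angular": [0, 0, 0]}]}}

```text
clock: 6.12
tool_pos: [478.9, 309.0, 104.7]
orientation: [-0.688, 3.063, 0.0]
contact_force: [0.4, -0.0, 0.3]
finger_gap: 0.2
finger_force: 0.0
```

```bash
python3 - <<'E'
from h import *
f0=cv2.imread("pics/side0.png")
s=get_state();f=grab_frame("wrist");g=grab_frame("side");cv2.imwrite("pics/w3.png",f);cv2.imwrite("pics/s3.png",g)
print(s["tool_pos"],s["contact_force"],s["finger_gap"],s["finger_force"])
# has tray moved? compare near wall region of the side pictures
d=cv2.absdiff(g,f0)[318:358,255:330].mean();print("diff",d)
G=cv2.cvtColor(f,cv2.COLOR_BGR2GRAY)
for r in range(200,275,4):print(r,''.join(' .:-=+*#%@'[int(v)//26] for v in G[r,255:312]))
E
```

```text
[478.93798258 309.00913157 104.68565625] [ 0.3790419  -0.01137719  0.31149674] 0.22647736970122115 0.0
diff 12.924666666666667
200 ============-@%%%@+*#%%%%%%%%%%%%%%%%%%%%##%%%%%%%%%%%%%%
204 =============@%%%%#+#%%%%%%%%%%%%%%%%%%%%##%%%%%%%%%%%%%%
208 =============@@%%%#+#%%%%%%%%%%%%%%%%%%%%##%%%%%%%%%%%%%%
212 =============%@%%@#=#%%%%%%%%%%%%%%%%%%%%##%%%%%%%%%%%%%%
216 ==============+@@@@=*%%%%%%%%%%%%%%%%%%%%*#@%%%%%%%%%%%%%
220 -------------------+*%%%%%%%%%%%%%%%%%%%%#--=============
224 -------------------=*%%%%%%%%%%%%%%%%%%%%#--==--=========
228 ====================#%%%%%%%%%%%%%%%%%%%%*%%%%%%%%%%%%%%%
232 ..............:-+==-#%%%%%%%%%%%%%%%%%%%%*@+-............
236 :::-:-::-:::.:::...-======+++@%%%%%%%%%%%#.............:.
240 :::---:-:-:-:-::...:=========+@@@%%%%@@@@+...............
244 ::::::::-:::::::-:.:=====================-..........:...:
248 -----------:::----------:      :----------......:--:--::-
252 ------------------------:      :----------...::::::--::-:
256 ----:........ :----------  .   :---------- ........::----
260 :       ..   .----------:      :----------.           .:-
264              :----------.      .----------.          .  :
268      .       ----------:.      .-:::-------              
272 .            ::::-------.       ---:::::::-.    .     .
```

```bash
python3 - <<'E'
from h import *
s=get_state();w=cam("wrist",s);sd=cam("side")
M=R.from_rotvec(s["orientation"]).as_matrix()
for x in(-11,0,11):
  for z in(-30,-20,-10,0,10): print(x,z,proj(w,s["tool_pos"]+M@[x,0,z]).round(1).tolist(),"side",proj(sd,s["tool_pos"]+M@[x,0,z]).round(1).tolist())
g=cv2.imread("pics/s3.png")
cv2.imwrite("pics/s3c.png",cv2.resize(g[225:345,235:345],None,fx=5,fy=5,interpolation=cv2.INTER_CUBIC))
E
```

```text
-11 -30 [[280.6, 281.0]] side [[278.0, 299.7]]
-11 -20 [[280.7, 271.4]] side [[278.1, 301.9]]
-11 -10 [[280.9, 262.9]] side [[278.2, 304.2]]
-11 0 [[281.0, 255.2]] side [[278.3, 306.4]]
-11 10 [[281.1, 248.3]] side [[278.4, 308.6]]
0 -30 [[280.6, 262.8]] side [[282.5, 298.0]]
0 -20 [[280.7, 254.1]] side [[282.5, 300.3]]
0 -10 [[280.8, 246.3]] side [[282.6, 302.6]]
0 0 [[280.9, 239.4]] side [[282.7, 304.8]]
0 10 [[281.0, 233.1]] side [[282.8, 307.0]]
11 -30 [[280.5, 243.8]] side [[286.9, 296.4]]
11 -20 [[280.7, 236.0]] side [[286.9, 298.7]]
11 -10 [[280.8, 229.1]] side [[287.0, 301.0]]
11 0 [[280.9, 222.9]] side [[287.0, 303.2]]
11 10 [[281.0, 217.3]] side [[287.1, 305.4]]
```

View pics/s3c.png

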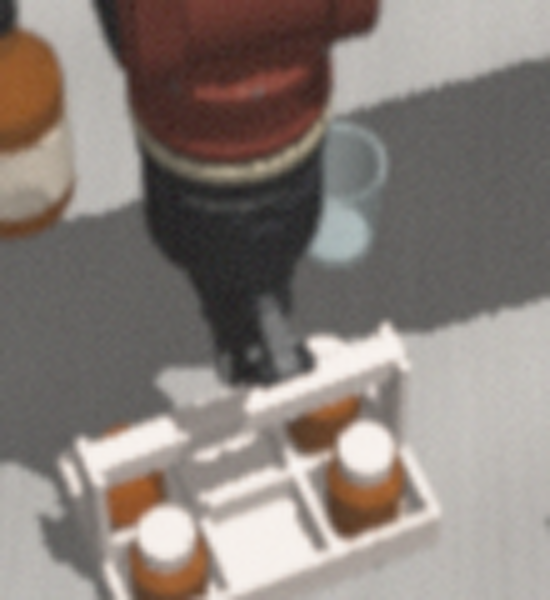

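The shut tips show at row 247 in the wrist picture at any height. That puts them about 25–30 mm short of the stated TCP, so they closed just over the bar. I open and go lower over the empty middle cells.

Request:
{"fn": "arm_command", "kwargs": {"plan": [{"gripper": 1, "travel": [0, 0, 0], "angular": [0, 0, 0]}, {"gripper": 1, "travel": [0, 0, 0], "angular": [0, 0, 0]}, {"gripper": 1, "travel": [0, 0, 0], "angular": [0, 0, 0]}, {"gripper": 1, "travel": [0, 0, 0], "angular": [0, 0, 0]}, {"gripper": 1, "travel": [0, 0, 0], "angular": [0, 0, 0]}]}}

```text
clock: 6.63
tool_pos: [478.1, 308.7, 102.8]
orientation: [0.689, -3.065, 0.0]
contact_force: [-0.1, -0.7, -1.0]
finger_gap: 60.5
finger_force: 0.0
```

Request:
{"fn": "arm_command", "kwargs": {"plan": [{"gripper": 1, "travel": [0, 0, 0], "angular": [0, 0, 0]}, {"gripper": 1, "travel": [0, 0, 0.04], "angular": [0, 0, 0]}, {"gripper": 1, "travel": [0, 0, 0.08], "angular": [0, 0, 0]}, {"gripper": 1, "travel": [0, 0, 0.12], "angular": [0, 0, 0]}, {"gripper": 1, "travel": [0, 0, 0.156], "angular": [0, 0, 0]}]}}

```text
clock: 7.05
tool_pos: [477.5, 308.5, 62.1]
orientation: [0.688, -3.064, 0.0]
contact_force: [-0.7, 0.2, 0.4]
finger_gap: 85.1
finger_force: 0.0
```

Request:
{"fn": "arm_command", "kwargs": {"plan": [{"gripper": 0, "travel": [0, 0, 0], "angular": [0, 0, 0]}, {"gripper": 0, "travel": [0, 0, 0], "angular": [0, 0, 0]}, {"gripper": 0, "travel": [0, 0, 0], "angular": [0, 0, 0]}, {"gripper": 0, "travel": [0, 0, 0], "angular": [0, 0, 0]}, {"gripper": 0, "travel": [0, 0, 0], "angular": [0, 0, 0]}]}}

```text
clock: 7.47
tool_pos: [478.6, 308.9, 64.6]
orientation: [-0.689, 3.064, 0.0]
contact_force: [0.8, -0.2, -0.6]
finger_gap: 25.4
finger_force: 0.0
```

Request:
{"fn": "arm_command", "kwargs": {"plan": [{"gripper": 0, "travel": [0, 0, 0], "angular": [0, 0, 0]}, {"gripper": 0, "travel": [0, 0, 0], "angular": [0, 0, 0]}, {"gripper": 0, "travel": [0, 0, 0], "angular": [0, 0, 0]}, {"gripper": 0, "travel": [0, 0, 0], "angular": [0, 0, 0]}, {"gripper": 0, "travel": [0, 0, 0], "angular": [0, 0, 0]}]}}

```text
clock: 7.88
tool_pos: [478.3, 309.1, 64.4]
orientation: [-0.689, 3.064, 0.001]
contact_force: [-0.7, 2.3, 3.6]
finger_gap: 12.3
finger_force: 61.5
```

Gripped: gap 12 mm, force 61 N. I work out the lift and carry.

```bash
python3 - <<'E'
from h import *
y0=-2.699;d=-.598/5
p=[(468,255,244),(456,155,244),(450,50,244),(450,-50,244),(456,-155,244),(464,-255,244),(468.5,-319.7,244)]
ys=[y0]+[y0+d*k for k in range(1,6)]+[y0+5*d]
chain((478.1,308.7,244),y0,list(zip(p,ys)))
E
```

```text
(468, 255, 244) -2.699 [0.1285, -0.1768, 0.0] [0.0, 0.0, 0.0]
(456, 155, 244) -2.819 [0.2147, -0.3409, 0.0] [0.0, 0.0, 0.019]
(450, 50, 244) -2.938 [0.1561, -0.3907, 0.0] [0.0, 0.0, 0.019]
(450, -50, 244) -3.058 [0.0808, -0.3918, 0.0] [0.0, 0.0, 0.019]
(456, -155, 244) -3.177 [0.0112, -0.4205, 0.0] [0.0, 0.0, 0.019]
(464, -255, 244) -3.297 [-0.0463, -0.3986, 0.0] [0.0, 0.0, 0.019]
(468.5, -319.7, 244) -3.297 [-0.0578, -0.2529, 0.0] [0.0, 0.0, 0.0]
```

Request:
{"fn": "arm_command", "kwargs": {"plan": [{"gripper": 0, "travel": [0, 0, -0.012], "angular": [0, 0, 0]}, {"gripper": 0, "travel": [0, 0, -0.036], "angular": [0, 0, 0]}, {"gripper": 0, "travel": [0, 0, -0.072], "angular": [0, 0, 0]}, {"gripper": 0, "travel": [0, 0, -0.12], "angular": [0, 0, 0]}, {"gripper": 0, "travel": [0, 0, -0.18], "angular": [0, 0, 0]}]}}

```text
clock: 8.3
tool_pos: [477.6, 308.4, 109.4]
orientation: [0.688, -3.064, 0.001]
contact_force: [0.1, -0.1, -4.2]
finger_gap: 12.6
finger_force: 60.6
```

```bash
python3 - <<'E'
from h import *
s=get_state();f=grab_frame("wrist");g=grab_frame("side")
print(s["tool_pos"],s["contact_force"],s["moment"],s["finger_gap"],s["finger_force"])
im=np.zeros((420,760,3),np.uint8);im[:,:400]=f[:,80:480];im[:400,400:]=cv2.resize(g[250:360,240:339],(360,400))
cv2.imwrite("pics/lift.png",im)
E
```

```text
[477.63668714 308.35447777 109.44301136] [ 0.08475468 -0.0600713  -4.20525626] [ 0.05725116 -0.03207123  0.00169005] 12.610325564372136 60.613378286361694
```

View pics/lift.png

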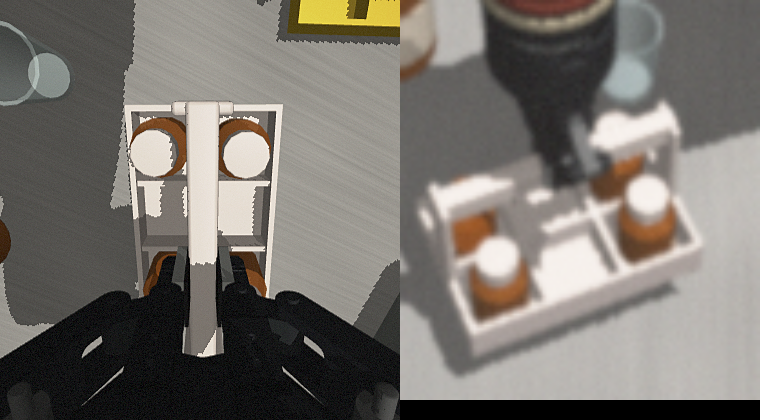

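The tray hangs level from the fingers (wrist view, bar at column ≈283), all four vials upright, clear of the bench. Continuing.

Request:
{"fn": "arm_command", "kwargs": {"plan": [{"gripper": 0, "travel": [0, 0, -0.06], "angular": [0, 0, 0]}, {"gripper": 0, "travel": [0, 0, -0.12], "angular": [0, 0, 0]}, {"gripper": 0, "travel": [0, 0, -0.18], "angular": [0, 0, 0]}, {"gripper": 0, "travel": [0, 0, -0.24], "angular": [0, 0, 0]}, {"gripper": 0, "travel": [0, 0, -0.3], "angular": [0, 0, 0]}]}}

```text
clock: 8.82
tool_pos: [478.0, 308.6, 184.4]
orientation: [0.689, -3.065, 0.0]
contact_force: [0.2, 0.6, -5.1]
finger_gap: 12.7
finger_force: 60.6
```

Request:
{"fn": "arm_command", "kwargs": {"plan": [{"gripper": 0, "travel": [0, 0, -0.06], "angular": [0, 0, 0]}, {"gripper": 0, "travel": [0, 0, -0.12], "angular": [0, 0, 0]}, {"gripper": 0, "travel": [0, 0, -0.18], "angular": [0, 0, 0]}, {"gripper": 0, "travel": [0, 0, -0.22], "angular": [0, 0, 0]}, {"gripper": 0, "travel": [0, 0, -0.24], "angular": [0, 0, 0]}]}}

```text
clock: 9.23
tool_pos: [478.6, 308.8, 245.4]
orientation: [-0.688, 3.064, 0.0]
contact_force: [-0.5, -0.6, -5.1]
finger_gap: 12.5
finger_force: 60.6
```

Request:
{"fn": "arm_command", "kwargs": {"plan": [{"gripper": 0, "travel": [0.01, -0.014, 0], "angular": [0, 0, 0]}, {"gripper": 0, "travel": [0.03, -0.042, 0], "angular": [0, 0, 0]}, {"gripper": 0, "travel": [0.055, -0.077, 0], "angular": [0, 0, 0]}, {"gripper": 0, "travel": [0.09, -0.122, 0], "angular": [0, 0, 0]}, {"gripper": 0, "travel": [0.129, -0.177, 0], "angular": [0, 0, 0]}]}}

```text
clock: 9.65
tool_pos: [467.1, 253.7, 242.8]
orientation: [0.689, -3.063, 0.0]
contact_force: [0.3, 0.1, -4.8]
finger_gap: 12.2
finger_force: 60.6
```

Request:
{"fn": "arm_command", "kwargs": {"plan": [{"gripper": 0, "travel": [0.043, -0.068, 0], "angular": [0, 0, 0.0038]}, {"gripper": 0, "travel": [0.086, -0.136, 0], "angular": [0, 0, 0.0076]}, {"gripper": 0, "travel": [0.129, -0.205, 0], "angular": [0, 0, 0.0114]}, {"gripper": 0, "travel": [0.172, -0.273, 0], "angular": [0, 0, 0.0152]}, {"gripper": 0, "travel": [0.215, -0.341, 0], "angular": [0, 0, 0.019]}]}}

```text
clock: 10.07
tool_pos: [454.8, 153.1, 243.0]
orientation: [0.502, -3.1, 0.0]
contact_force: [0.7, -0.7, -4.5]
finger_gap: 12.5
finger_force: 60.6
```

Request:
{"fn": "arm_command", "kwargs": {"plan": [{"gripper": 0, "travel": [0.031, -0.078, 0], "angular": [0, 0, 0.0038]}, {"gripper": 0, "travel": [0.062, -0.156, 0], "angular": [0, 0, 0.0076]}, {"gripper": 0, "travel": [0.094, -0.234, 0], "angular": [0, 0, 0.0114]}, {"gripper": 0, "travel": [0.125, -0.312, 0], "angular": [0, 0, 0.0152]}, {"gripper": 0, "travel": [0.156, -0.391, 0], "angular": [0, 0, 0.019]}]}}

```text
clock: 10.48
tool_pos: [448.7, 48.2, 243.1]
orientation: [0.316, -3.125, 0.0]
contact_force: [1.3, -0.4, -4.2]
finger_gap: 12.6
finger_force: 60.6
```

Request:
{"fn": "arm_command", "kwargs": {"plan": [{"gripper": 0, "travel": [0.016, -0.078, 0], "angular": [0, 0, 0.0038]}, {"gripper": 0, "travel": [0.032, -0.157, 0], "angular": [0, 0, 0.0076]}, {"gripper": 0, "travel": [0.049, -0.235, 0], "angular": [0, 0, 0.0114]}, {"gripper": 0, "travel": [0.065, -0.313, 0], "angular": [0, 0, 0.0152]}, {"gripper": 0, "travel": [0.081, -0.392, 0], "angular": [0, 0, 0.019]}]}}

```text
clock: 10.9
tool_pos: [448.6, -51.6, 243.1]
orientation: [0.129, -3.138, -0.0]
contact_force: [0.8, -0.5, -5.2]
finger_gap: 12.8
finger_force: 60.6
```

Request:
{"fn": "arm_command", "kwargs": {"plan": [{"gripper": 0, "travel": [0.002, -0.084, 0], "angular": [0, 0, 0.0038]}, {"gripper": 0, "travel": [0.004, -0.168, 0], "angular": [0, 0, 0.0076]}, {"gripper": 0, "travel": [0.007, -0.252, 0], "angular": [0, 0, 0.0114]}, {"gripper": 0, "travel": [0.009, -0.336, 0], "angular": [0, 0, 0.0152]}, {"gripper": 0, "travel": [0.011, -0.42, 0], "angular": [0, 0, 0.019]}]}}

```text
clock: 11.32
tool_pos: [454.6, -156.5, 243.1]
orientation: [-0.059, -3.14, -0.001]
contact_force: [0.4, 0.6, -4.8]
finger_gap: 12.2
finger_force: 60.6
```

Request:
{"fn": "arm_command", "kwargs": {"plan": [{"gripper": 0, "travel": [-0.009, -0.08, 0], "angular": [0, 0, 0.0038]}, {"gripper": 0, "travel": [-0.018, -0.16, 0], "angular": [0, 0, 0.0076]}, {"gripper": 0, "travel": [-0.028, -0.239, 0], "angular": [0, 0, 0.0114]}, {"gripper": 0, "travel": [-0.037, -0.319, 0], "angular": [0, 0, 0.0152]}, {"gripper": 0, "travel": [-0.046, -0.399, 0], "angular": [0, 0, 0.019]}]}}

```text
clock: 11.73
tool_pos: [462.5, -256.4, 243.1]
orientation: [-0.246, -3.131, -0.001]
contact_force: [0.7, -0.2, -5.3]
finger_gap: 12.5
finger_force: 60.6
```

Request:
{"fn": "arm_command", "kwargs": {"plan": [{"gripper": 0, "travel": [-0.019, -0.08, 0], "angular": [0, 0, 0]}, {"gripper": 0, "travel": [-0.034, -0.15, 0], "angular": [0, 0, 0]}, {"gripper": 0, "travel": [-0.047, -0.205, 0], "angular": [0, 0, 0]}, {"gripper": 0, "travel": [-0.055, -0.24, 0], "angular": [0, 0, 0]}, {"gripper": 0, "travel": [-0.058, -0.253, 0], "angular": [0, 0, 0]}]}}

```text
clock: 12.15
tool_pos: [467.3, -321.1, 243.1]
orientation: [-0.245, -3.131, -0.001]
contact_force: [0.5, -0.4, -5.4]
finger_gap: 12.3
finger_force: 60.6
```

```bash
python3 - <<'E'
from h import *
s={"tool_pos":np.array([477.64,308.35,109.44]),"orientation":np.array([.688,-3.064,.001])}
w=cam("wrist",s)
o=[(w,[-80,-52,30],(207,105)),(w,[-80,52,30],(362.5,104)),(w,[-80,0,110],(283.5,101.5)),(w,[80,0,110],(283,355))]
p,r=fit(o,[478,309,45,.44]);print(p,r)
M=down(-2.699);print("tray in tool",M.T@(p[:3]-s["tool_pos"]),yaw_of(s)+np.pi)
# now: shaker corners and tray in current wrist picture via networks
s=get_state();f=grab_frame("wrist");cv2.imwrite("pics/w5.png",f);w=cam("wrist",s);print(s["tool_pos"],yaw_of(s))
for n in("tray","shaker"):
    for d in regions_of(n,"wrist")[:2]:
        c,_=cv2.findContours(d["mask"].astype(np.uint8),cv2.RETR_EXTERNAL,2);c=max(c,key=cv2.contourArea)
        print(n,d["confidence"],cv2.boundingRect(c),cv2.approxPolyDP(c,6,True)[:,0].tolist())
E
```

```text
[4.75265000e+02 3.08912081e+02 1.17959790e+01 4.42713996e-01] [  7.8  -0.5 -10.9   0.4  -0.2  -0.3   0.3   0.5]
tray in tool [ 1.90542485  1.52509538 97.64402096] 0.4417587584001885
[ 467.32036985 -321.07777396  243.11103801] 2.9851841350125667
tray 0.94 (205, 101, 159, 256) [[207, 105], [208, 140], [235, 116], [266, 126], [267, 160], [253, 175], [224, 175], [209, 159], [220, 294], [233, 256], [266, 245], [265, 351], [301, 353], [297, 247], [333, 251], [348, 282], [362, 105]]
tray 0.45 (429, 257, 58, 57) [[429, 258], [468, 306], [485, 311]]
shaker 0.69 (429, 257, 57, 57) [[430, 257], [483, 313], [484, 305]]
shaker 0.62 (198, 71, 175, 185) [[201, 80], [211, 253], [204, 106], [309, 100], [363, 105], [354, 255], [372, 84], [276, 81], [266, 71], [253, 71], [249, 80], [237, 71]]
```

View pics/w5.png

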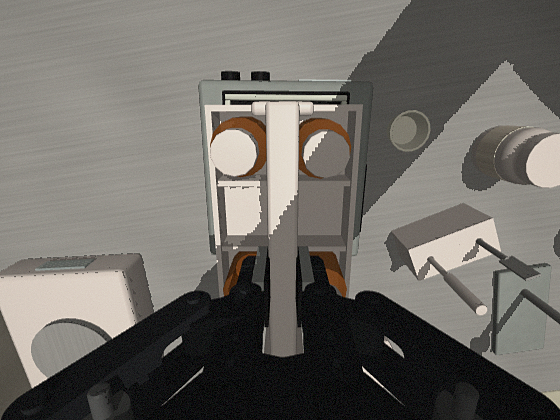

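Wrist view: the tray hangs square over the shaker (tray near edge (207,105)–(362,105)). The shaker's near rail strip shows at row ≈92–97, columns 222–350, and the rack, swab and spatula are at right.

```bash
python3 - <<'E'
from h import *
s=get_state();w=cam("wrist",s);y=yaw_of(s);M=R.from_rotvec(s["orientation"]).as_matrix()
o=[(w,[-80,-52,30],(206.5,104.5)),(w,[-80,52,30],(363,104.5)),(w,[-80,0,110],(283,101.5))]
p,r=fit(o,[468,-320,170,y+np.pi-2*np.pi]);print(p,r,"in tool",M.T@(p[:3]-s["tool_pos"]))
g=cv2.cvtColor(cv2.imread("pics/w5.png"),cv2.COLOR_BGR2GRAY)
for c in(230,240,340,345): print(c,[int(v) for v in g[76:112,c]])
for rr in(94,96,97): print(rr,[int(v) for v in g[rr,214:232]],[int(v) for v in g[rr,340:360]])
for u in((222,92),(350,92)): print(back(w,u,76))
S=np.array([468.5,-319.7]);Y=-.155;Rz=R.from_euler("z",Y).as_matrix()
for l in((-95,-67,76),(-95,67,76),(-88,-60,76),(-88,60,76)): print(l,proj(w,Rz@np.array(l)+[*S,0]))
E
```

```text
[ 4.67214004e+02 -3.17372340e+02  1.76087733e+02 -1.53923213e-01] [-0.9  0.3 -1.   0.2  1.5 -0.4] in tool [ 1.04381955  1.91326072 67.7206205 ]
230 [42, 33, 26, 27, 92, 130, 138, 137, 142, 141, 147, 146, 147, 159, 82, 12, 18, 11, 197, 212, 199, 191, 187, 106, 54, 72, 81, 65, 98, 218, 221, 217, 217, 218, 230, 140]
240 [177, 132, 121, 121, 104, 131, 137, 136, 143, 144, 146, 146, 147, 158, 98, 33, 19, 8, 186, 220, 200, 192, 188, 142, 50, 3, 27, 16, 58, 219, 228, 223, 219, 221, 231, 140]
340 [141, 137, 141, 155, 193, 125, 116, 129, 140, 143, 154, 159, 88, 69, 72, 45, 12, 5, 0, 97, 111, 109, 101, 102, 87, 31, 14, 28, 64, 112, 115, 111, 113, 114, 114, 114]
345 [140, 143, 135, 150, 195, 125, 60, 141, 87, 70, 72, 72, 74, 68, 77, 55, 21, 12, 5, 98, 118, 108, 108, 106, 87, 108, 110, 102, 109, 115, 112, 114, 114, 113, 113, 112]
94 [143, 144, 142, 142, 144, 143, 149, 164, 10, 19, 10, 210, 203, 197, 199, 198, 197, 193] [0, 0, 1, 0, 4, 5, 9, 5, 14, 2, 82, 69, 75, 73, 71, 68, 76, 78, 71, 71]
96 [140, 144, 146, 146, 146, 141, 147, 166, 48, 20, 7, 200, 207, 198, 201, 198, 199, 197] [111, 113, 109, 110, 112, 118, 113, 33, 9, 22, 80, 78, 72, 74, 74, 71, 75, 68, 77, 74]
97 [142, 144, 144, 143, 145, 147, 146, 165, 47, 22, 6, 190, 199, 193, 192, 190, 191, 196] [109, 105, 110, 107, 106, 108, 115, 20, 8, 20, 86, 75, 76, 73, 72, 74, 68, 75, 72, 72]
[ 363.03891006 -367.48677075   76.        ]
[ 384.07211667 -232.55929003   76.        ]
(-95, -67, 76) [[218.82505186  93.81658835]]
(-95, 67, 76) [[344.20626452  93.86499904]]
(-88, -60, 76) [[225.74940089 100.75471934]]
(-88, 60, 76) [[337.28823617 100.79879318]]
```

Request:
{"fn": "arm_command", "kwargs": {"plan": [{"gripper": 0, "travel": [0, 0.004, 0.05], "angular": [0, 0, 0]}, {"gripper": 0, "travel": [0, 0.004, 0.14], "angular": [0, 0, 0]}, {"gripper": 0, "travel": [0, 0.004, 0.24], "angular": [0, 0, 0]}, {"gripper": 0, "travel": [0, 0.004, 0.33], "angular": [0, 0, 0]}, {"gripper": 0, "travel": [0, 0.004, 0.38], "angular": [0, 0, 0]}]}}

```text
clock: 12.72
tool_pos: [467.7, -317.0, 146.3]
orientation: [-0.241, -3.13, -0.003]
contact_force: [-0.1, 0.3, -5.2]
finger_gap: 12.6
finger_force: 60.6
```

Request:
{"fn": "arm_command", "kwargs": {"plan": [{"gripper": 0, "travel": [0, 0, 0], "angular": [0, 0, 0]}, {"gripper": 0, "travel": [0, 0, 0.008], "angular": [0, 0, 0]}, {"gripper": 0, "travel": [0, 0, 0.016], "angular": [0, 0, 0]}, {"gripper": 0, "travel": [0, 0, 0.024], "angular": [0, 0, 0]}, {"gripper": 0, "travel": [0, 0, 0.032], "angular": [0, 0, 0]}]}}

```text
clock: 13.13
tool_pos: [469.1, -319.5, 142.3]
orientation: [0.243, 3.131, -0.002]
contact_force: [-0.0, 0.4, -5.3]
finger_gap: 12.6
finger_force: 60.6
```

Request:
{"fn": "arm_command", "kwargs": {"plan": [{"gripper": 0, "travel": [0, 0, 0.004], "angular": [0, 0, 0]}, {"gripper": 0, "travel": [0, 0, 0.008], "angular": [0, 0, 0]}, {"gripper": 0, "travel": [0, 0, 0.012], "angular": [0, 0, 0]}, {"gripper": 0, "travel": [0, 0, 0.016], "angular": [0, 0, 0]}, {"gripper": 0, "travel": [0, 0, 0.016], "angular": [0, 0, 0]}]}}

```text
clock: 13.55
tool_pos: [468.5, -318.9, 136.8]
orientation: [-0.243, -3.132, -0.0]
contact_force: [-0.2, -0.5, -4.7]
finger_gap: 12.4
finger_force: 60.6
```

Request:
{"fn": "arm_command", "kwargs": {"plan": [{"gripper": 0, "travel": [0, 0, 0.003], "angular": [0, 0, 0]}, {"gripper": 0, "travel": [0, 0, 0.006], "angular": [0, 0, 0]}, {"gripper": 0, "travel": [0, 0, 0.009], "angular": [0, 0, 0]}, {"gripper": 0, "travel": [0, 0, 0.011], "angular": [0, 0, 0]}, {"gripper": 0, "travel": [0, 0, 0.011], "angular": [0, 0, 0]}]}}

```text
clock: 13.97
tool_pos: [468.6, -318.9, 134.5]
orientation: [0.243, 3.132, -0.0]
contact_force: [-0.4, 0.8, -3.4]
finger_gap: 12.6
finger_force: 60.8
```

Contact is starting (5 → 3.4 N). A little lower.

Request:
{"fn": "arm_command", "kwargs": {"plan": [{"gripper": 0, "travel": [0, 0, 0.002], "angular": [0, 0, 0]}, {"gripper": 0, "travel": [0, 0, 0.004], "angular": [0, 0, 0]}, {"gripper": 0, "travel": [0, 0, 0.005], "angular": [0, 0, 0]}, {"gripper": 0, "travel": [0, 0, 0.005], "angular": [0, 0, 0]}, {"gripper": 0, "travel": [0, 0, 0.005], "angular": [0, 0, 0]}]}}

```text
clock: 14.38
tool_pos: [468.6, -318.8, 134.3]
orientation: [0.242, 3.132, -0.001]
contact_force: [-4.3, 6.0, 6.4]
finger_gap: 12.2
finger_force: 62.1
```

Request:
{"fn": "arm_command", "kwargs": {"plan": [{"gripper": 0.15, "travel": [0, 0, -0.003], "angular": [0, 0, 0]}, {"gripper": 0.3, "travel": [0, 0, -0.003], "angular": [0, 0, 0]}, {"gripper": 0.5, "travel": [0, 0, -0.003], "angular": [0, 0, 0]}, {"gripper": 1, "travel": [0, 0, -0.003], "angular": [0, 0, 0]}, {"gripper": 1, "travel": [0, 0, -0.003], "angular": [0, 0, 0]}]}}

```text
clock: 14.8
tool_pos: [468.7, -319.2, 133.9]
orientation: [0.243, 3.132, -0.001]
contact_force: [0.1, -0.4, 0.4]
finger_gap: 60.4
finger_force: 0.0
```

Request:
{"fn": "arm_command", "kwargs": {"plan": [{"gripper": 1, "travel": [0, 0, 0], "angular": [0, 0, 0]}, {"gripper": 1, "travel": [0, 0, 0], "angular": [0, 0, 0]}, {"gripper": 1, "travel": [0, 0, 0], "angular": [0, 0, 0]}, {"gripper": 1, "travel": [0, 0, 0], "angular": [0, 0, 0]}, {"gripper": 1, "travel": [0, 0, 0], "angular": [0, 0, 0]}]}}

```text
clock: 15.22
tool_pos: [468.6, -319.0, 133.8]
orientation: [0.243, 3.132, -0.0]
contact_force: [-0.4, -0.1, 0.7]
finger_gap: 85.5
finger_force: 0.0
```

Request:
{"fn": "arm_command", "kwargs": {"plan": [{"gripper": 1, "travel": [0, 0, -0.1], "angular": [0, 0, 0]}, {"gripper": 1, "travel": [0, 0, -0.22], "angular": [0, 0, 0]}, {"gripper": 1, "travel": [0, 0, -0.34], "angular": [0, 0, 0]}, {"gripper": 1, "travel": [0, 0, -0.46], "angular": [0, 0, 0]}, {"gripper": 1, "travel": [0, 0, -0.54], "angular": [0, 0, 0]}]}}

```text
clock: 15.63
tool_pos: [468.9, -319.3, 272.0]
orientation: [0.243, 3.13, -0.003]
contact_force: [0.5, -0.5, -0.2]
finger_gap: 85.4
finger_force: 0.0
```

```bash
python3 - <<'E'
from h import *
import json
grab_frame("side")
s=get_state();f=grab_frame("wrist");cv2.imwrite("pics/w6.png",f);w=cam("wrist",s);print(s["tool_pos"],yaw_of(s),s["q"])
json.dump({k:np.asarray(v).tolist() for k,v in s.items()},open("w6.json","w"))
for n in("tray","shaker","vial","swab","spatula","rack"):
    for d in regions_of(n,"wrist")[:2]:
        c,_=cv2.findContours(d["mask"].astype(np.uint8),cv2.RETR_EXTERNAL,2);c=max(c,key=cv2.contourArea)
        print(n,round(d["confidence"],2),d["location"],int(d["mask"].sum()),cv2.approxPolyDP(c,3,True)[:,0].tolist()[:14])
g=grab_frame("top");cv2.imwrite("pics/t6.png",g)
for n in("tray","vial","swab","spatula"):
    print("top",n,[(d["location"],round(d["confidence"],2)) for d in regions_of(n,"top")[:2]])
E
```

```text
[ 469.51997385 -320.03862127  275.33639234] 2.9867749235062 [-8.28363453e-01  2.72742133e-02  1.50925002e-01  1.68731915e+00
 -5.42599304e-05 -6.73533488e-01]
tray 0.59 [286.9, 174.3] 8423 [[239, 106], [244, 237], [255, 236], [246, 221], [251, 204], [260, 197], [272, 199], [278, 206], [278, 226], [266, 237], [274, 239], [273, 267], [295, 268], [295, 238]]
shaker 0.64 [268.2, 102.2] 12844 [[208, 80], [205, 89], [216, 240], [274, 241], [269, 236], [242, 235], [237, 108], [282, 102], [332, 107], [326, 236], [296, 240], [348, 243], [355, 213], [365, 84]]
vial 0.94 [262.7, 216.9] 920 [[266, 198], [253, 205], [248, 217], [249, 228], [259, 236], [270, 234], [277, 226], [276, 205]]
swab 0.67 [443.8, 272.7] 576 [[418, 244], [458, 293], [465, 292], [466, 285]]
spatula 0.81 [494.1, 248.6] 452 [[463, 229], [503, 261], [515, 258], [501, 246]]
spatula 0.48 [398.9, 124.2] 1186 [[407, 108], [392, 110], [381, 120], [380, 131], [392, 144], [407, 143], [418, 131], [418, 117]]
rack 0.7 [433.8, 227.5] 4439 [[477, 208], [448, 195], [389, 217], [384, 223], [393, 247], [408, 265], [428, 259], [418, 244], [435, 257], [475, 242], [463, 231], [464, 227], [484, 237]]
top tray [([409.8, 202.7], 0.93), ([322.1, 145.3], 0.7)]
top vial [([340.8, 138.6], 0.64), ([431.2, 178.9], 0.53)]
top swab [([339.9, 139.6], 0.54)]
top spatula [([419.2, 226.5], 0.54)]
```

```bash
python3 - <<'E'
from h import *
import json
t=cam("top");sd=cam("side");w=cam("wrist",json.load(open("w6.json")))
o=[(w,[-80,-52,30],(239,106)),(w,[-80,52,30],(332.5,107)),(t,[0,0,110],(409.8,202.7))]
print("tray",*fit(o[:2],[468,-319,70,-.155]))
f=cv2.imread("pics/w6.png");g=cv2.cvtColor(f,cv2.COLOR_BGR2GRAY)
print("near rail/edges")
for c in(245,325): print(c,[int(v) for v in g[78:112,c]])
print("swab base",back(w,(418,244),65),"top",back(w,(463,289.5),170))
tt=cv2.imread("pics/t6.png");G=cv2.cvtColor(tt,cv2.COLOR_BGR2GRAY)
for r in range(130,148): print(r,''.join(' .:-=+*#%@'[int(v)//26] for v in G[r,325:355]))
print("swab top tri",tri([(w,(463,289.5)),(t,(343.6,137)),(sd,(247.6,152.3))]))
for z in(130,134): print("vial mouth",z,back(w,(262.7,216.9),z), back(t,(431.2,178.9),z))
print(tri([(w,(262.7,216.9)),(t,(431.2,178.9))]))
for r in range(194,242,2): print(r,''.join(' .:-=+*#%@'[int(v)//26] for v in g[r,240:285]))
E
```

```text
tray [ 4.69308744e+02 -3.17153524e+02  6.74905651e+01 -1.64648898e-01] [-0.  0. -0.  0.]
near rail/edges
245 [152, 111, 116, 128, 132, 133, 140, 142, 142, 142, 160, 65, 21, 15, 67, 193, 201, 187, 190, 124, 37, 31, 24, 29, 30, 27, 12, 107, 214, 222, 225, 157, 111, 115]
325 [138, 184, 139, 72, 118, 133, 132, 137, 137, 136, 138, 151, 62, 22, 20, 120, 213, 213, 198, 188, 104, 23, 29, 32, 34, 33, 6, 181, 124, 102, 105, 80, 63, 65]
swab base [ 599.76456377 -148.14824873   65.        ] top [ 603.72236689 -145.07185775  170.        ]
130 ++++++++++++=::::::-::=+++++++
131 ++++++++=:::::::::---:=+++++++
132 +++++=::::::::=+**==-=++++++++
133 +=:::::::-=+#%%%*===-=++++++++
134 :::::-=*#%%%%%%%*--===++++++++
135 :=+*#%%%%%%%%%%*=*%%*-=+++++++
136 %%%%%%%%%%%%%%*-*%%%%*=+++++++
137 %%%%%%%%%%%%%*--*%%%%*-+++++++
138 %%%%%%%%%%%%%*--+#%%%*:=++++++
139 %%%%%%%%%%%%%*---=+***==++++++
140 %%%%%%%%%%%%#+-----+##==++++++
141 %%%%%%%%%%%%*-----+#%#+=++++++
142 %%%%%%%%%%%*-----+#%%%*=++++++
143 %%%%%%%%%%#+--=+#%%%%%*=++++++
144 %%%%%%%%%%#+--*%%%%%%%#==+++++
145 %%%%%%%%%%%%**#%%%%%%%#+=+++++
146 %%%%
[... 953 characters left out ...]

214    @%%---::::.-::-::-:-:--::-:::::::..-======
216    *%%+:::::..:::--:::::---:-:::::-:: -======
218    *%%+::::....::::::::::::::-----.:-.-======
220    =%%+.:::......::::---:::::::-:..:::-======
222    =%%#.:::.....:.::--------::.....:::-======
224  . =%%#.:::......:.:...:.:.........:::-======
226    :%%%:.::....:........:.........::::-======
228    .++=:::::::........:..:.......:::::-======
230     ===::-::::::................::::::-======
232     ===:----::::::.........:::::.:::----=====
234 ::::===---::-::::::----::::::.:::-------=====
236 ----==============--::::-:========-----======
238 =---=========-==-===========-=====-----======
240 :::::::::::::::::::::::::.:.......:----======
```

```bash
python3 - <<'E'
from h import *
s=get_state();print(s["tool_pos"],yaw_of(s))
chain((468.7,-318.7,268.75),2.986,[((536,-233,268.75),2.986-.589),((603.5,-147,268.75),1.808)])
E
```

```text
[ 468.42942047 -318.83027404  268.43286996] 2.9868323338330773
(536, -233, 268.75) 2.397 [-0.2128, 0.3804, 0.0] [0.0, 0.0, 0.0937]
(603.5, -147, 268.75) 1.808 [0.0346, 0.4359, 0.0] [0.0, 0.0, 0.0937]
```

Request:
{"fn": "arm_command", "kwargs": {"plan": [{"gripper": 1, "travel": [-0.043, 0.076, 0], "angular": [0, 0, 0.019]}, {"gripper": 1, "travel": [-0.085, 0.152, 0], "angular": [0, 0, 0.038]}, {"gripper": 1, "travel": [-0.128, 0.228, 0], "angular": [0, 0, 0.057]}, {"gripper": 1, "travel": [-0.17, 0.304, 0], "angular": [0, 0, 0.076]}, {"gripper": 1, "travel": [-0.213, 0.38, 0], "angular": [0, 0, 0.0937]}]}}

```text
clock: 16.7
tool_pos: [536.3, -232.4, 268.7]
orientation: [1.15, 2.923, -0.0]
contact_force: [-0.3, -1.2, 0.7]
finger_gap: 85.3
finger_force: 0.0
```

Request:
{"fn": "arm_command", "kwargs": {"plan": [{"gripper": 1, "travel": [0.007, 0.087, 0], "angular": [0, 0, 0.019]}, {"gripper": 1, "travel": [0.014, 0.174, 0], "angular": [0, 0, 0.038]}, {"gripper": 1, "travel": [0.021, 0.262, 0], "angular": [0, 0, 0.057]}, {"gripper": 1, "travel": [0.028, 0.349, 0], "angular": [0, 0, 0.076]}, {"gripper": 1, "travel": [0.035, 0.436, 0], "angular": [0, 0, 0.0937]}]}}

```text
clock: 17.12
tool_pos: [603.7, -146.1, 268.7]
orientation: [1.949, 2.464, -0.0]
contact_force: [1.6, 0.1, -0.8]
finger_gap: 85.4
finger_force: 0.0
```

Request:
{"fn": "arm_command", "kwargs": {"plan": [{"gripper": 1, "travel": [0, 0, 0], "angular": [0, 0, 0]}, {"gripper": 1, "travel": [0, 0, 0], "angular": [0, 0, 0]}, {"gripper": 1, "travel": [0, 0, 0], "angular": [0, 0, 0]}, {"gripper": 1, "travel": [0, 0, 0], "angular": [0, 0, 0]}]}}

```text
clock: 17.45
tool_pos: [602.7, -147.9, 268.8]
orientation: [1.94, 2.471, -0.0]
contact_force: [0.6, 0.3, -0.4]
finger_gap: 85.3
finger_force: 0.0
```

```bash
python3 - <<'E'
from h import *
s=get_state();f=grab_frame("wrist");cv2.imwrite("pics/w7.png",f);w=cam("wrist",s);print(s["tool_pos"],yaw_of(s))
for n in("swab","spatula","rack","vial"):
    for d in regions_of(n,"wrist")[:2]:
        c,_=cv2.findContours(d["mask"].astype(np.uint8),cv2.RETR_EXTERNAL,2);c=max(c,key=cv2.contourArea)
        print(n,round(d["confidence"],2),d["location"],int(d["mask"].sum()),cv2.approxPolyDP(c,2,True)[:,0].tolist()[:14])
print("expected top",proj(w,[603.5,-147,170]),"hole",proj(w,[603.5,-147,65]))
g=cv2.cvtColor(f,cv2.COLOR_BGR2GRAY)
for r in range(190,270,3): print(r,''.join(' .:-=+*#%@'[int(v)//26] for v in g[r,240:330]))
E
```

```text
[ 602.72579401 -147.86967225  268.78817788] 1.810157705864368
swab 0.61 [285.6, 188.5] 332 [[283, 170], [278, 184], [278, 197], [287, 200], [291, 192], [287, 172]]
spatula 0.58 [281.5, 121.9] 71 [[283, 116], [280, 121], [282, 131], [286, 124]]
rack 0.58 [282.7, 143.1] 3376 [[263, 102], [265, 188], [276, 190], [284, 171], [290, 180], [291, 188], [301, 190], [303, 102]]
rack 0.19 [202.7, 272.0] 325 [[196, 263], [197, 280], [201, 291], [213, 269]]
vial 0.65 [168.8, 142.4] 1189 [[157, 126], [148, 137], [151, 153], [162, 162], [177, 160], [187, 148], [186, 138], [181, 131], [173, 127]]
vial 0.6 [194.7, 308.8] 201 [[200, 296], [195, 301], [188, 322], [191, 323], [202, 302]]
expected top [[283.22679267 196.73110285]] hole [[283.00672355 173.97914874]]
190 ::-:---:-------:------:---=============---======---=====-=====-=-----:---:---------:---:--
193 ------:------:--:--:---------:----::--:===========:::-------------:----:------------------
196 -----::---::---:----------:::-----::-::===========--:--------------:--------:--------:--::
199 ::---:-:----:-::-:-:------::-------:-::-=========-:::---
[... 1519 characters left out ...]
**+*+****++*+*+++++*+**:------:---:
250     -:++++=-:----:::***++*********************+*********+*+****+++++*++++***++****::::----
253 .  :++++==::-----:**+******************************+***+**+*+*++*+++++++****++***+****::--
256   ::+++==:---:-:*****************************+*******++****+++++**+*+*+*+**+*****+*++*+**:
259 ::*++==-:-:---:***********************************+**++***+**++++*++++*+**++***++++*+****+
262 :+++==::----::******+***+****+****+*+*********+*++**+++*****++++**+*++***+++***+++****++++
265 +++==::----:+*********+*+****+****+*******+*+***++*+++***+++++++*+++****+++**+***+**+***+*
268 +==-:-----:*************++**+****+*******+++**++**+++***+*++++*++++++*+++***++++*+***+++**
```

Request:
{"fn": "arm_command", "kwargs": {"plan": [{"gripper": 1, "travel": [0.008, 0, 0.12], "angular": [0, 0, 0]}, {"gripper": 1, "travel": [0.008, 0, 0.27], "angular": [0, 0, 0]}, {"gripper": 1, "travel": [0.008, 0, 0.42], "angular": [0, 0, 0]}, {"gripper": 1, "travel": [0.008, 0, 0.56], "angular": [0, 0, 0]}, {"gripper": 1, "travel": [0.008, 0, 0.655], "angular": [0, 0, 0]}]}}

```text
clock: 18.12
tool_pos: [601.0, -144.7, 101.2]
orientation: [-1.939, -2.467, 0.001]
contact_force: [-0.1, -0.3, -0.2]
finger_gap: 85.3
finger_force: 0.0
```

Request:
{"fn": "arm_command", "kwargs": {"plan": [{"gripper": 1, "travel": [0, 0, 0], "angular": [0, 0, 0]}, {"gripper": 0, "travel": [0, 0, 0], "angular": [0, 0, 0]}, {"gripper": 0, "travel": [0, 0, 0], "angular": [0, 0, 0]}, {"gripper": 0, "travel": [0, 0, 0], "angular": [0, 0, 0]}, {"gripper": 0, "travel": [0, 0, 0], "angular": [0, 0, 0]}]}}

```text
clock: 18.53
tool_pos: [604.0, -145.9, 107.5]
orientation: [1.939, 2.467, 0.001]
contact_force: [-0.1, -0.9, 0.1]
finger_gap: 38.9
finger_force: 0.0
```

Request:
{"fn": "arm_command", "kwargs": {"plan": [{"gripper": 0, "travel": [0, 0, 0], "angular": [0, 0, 0]}, {"gripper": 0, "travel": [0, 0, 0], "angular": [0, 0, 0]}, {"gripper": 0, "travel": [0, 0, 0], "angular": [0, 0, 0]}, {"gripper": 0, "travel": [0, 0, 0], "angular": [0, 0, 0]}, {"gripper": 0, "travel": [0, 0, 0], "angular": [0, 0, 0]}]}}

```text
clock: 18.95
tool_pos: [603.3, -145.5, 106.1]
orientation: [1.94, 2.469, 0.001]
contact_force: [-0.2, -0.6, 6.0]
finger_gap: 10.0
finger_force: 58.5
```

Request:
{"fn": "arm_command", "kwargs": {"plan": [{"gripper": 0, "travel": [0, 0, -0.03], "angular": [0, 0, 0]}, {"gripper": 0, "travel": [0, 0, -0.09], "angular": [0, 0, 0]}, {"gripper": 0, "travel": [0, 0, -0.17], "angular": [0, 0, 0]}, {"gripper": 0, "travel": [0, 0, -0.26], "angular": [0, 0, 0]}, {"gripper": 0, "travel": [0, 0, -0.36], "angular": [0, 0, 0]}]}}

```text
clock: 19.37
tool_pos: [602.0, -144.9, 195.4]
orientation: [-1.94, -2.469, 0.001]
contact_force: [0.8, -0.4, -1.3]
finger_gap: 10.5
finger_force: 58.6
```

Request:
{"fn": "arm_command", "kwargs": {"plan": [{"gripper": 0, "travel": [0, 0, -0.1], "angular": [0, 0, 0]}, {"gripper": 0, "travel": [0, 0, -0.2], "angular": [0, 0, 0]}, {"gripper": 0, "travel": [0, 0, -0.3], "angular": [0, 0, 0]}, {"gripper": 0, "travel": [0, 0, -0.37], "angular": [0, 0, 0]}, {"gripper": 0, "travel": [0, 0, -0.4], "angular": [0, 0, 0]}]}}

```text
clock: 19.78
tool_pos: [603.1, -145.4, 298.3]
orientation: [1.939, 2.467, 0.001]
contact_force: [1.4, 0.1, -0.3]
finger_gap: 10.0
finger_force: 58.6
```

```bash
python3 - <<'E'
from h import *
s=get_state();f=grab_frame("wrist");cv2.imwrite("pics/w8.png",f);w=cam("wrist",s);print(s["tool_pos"],yaw_of(s),s["finger_gap"],s["contact_force"])
M=R.from_rotvec(s["orientation"]).as_matrix()
for d in regions_of("swab","wrist")[:2]:
    c,_=cv2.findContours(d["mask"].astype(np.uint8),cv2.RETR_EXTERNAL,2);c=max(c,key=cv2.contourArea)
    print(round(d["confidence"],2),d["location"],int(d["mask"].sum()),cv2.approxPolyDP(c,2,True)[:,0].tolist()[:14])
for z in(0,30,60,80,90,95,100,110): print(z,proj(w,s["tool_pos"]+M@[0,0,z]).round(1))
g=cv2.cvtColor(f,cv2.COLOR_BGR2GRAY)
for r in range(160,252,3): print(r,''.join(' .:-=+*#%@'[int(v)//26] for v in g[r,255:312]))
for n in("spatula","rack"): print(n,[(d["location"],d["confidence"]) for d in regions_of(n,"top")[:2]])
E
```

```text
[ 603.11650964 -145.43420933  298.30209623] 1.809314678444648 9.96625515666177 [ 1.43727657  0.14863166 -0.25790998]
0.71 [284.0, 270.1] 1880 [[283, 196], [279, 203], [278, 236], [273, 246], [272, 308], [278, 313], [287, 313], [294, 307], [292, 244], [287, 235], [286, 199]]
0 [[282.1 241.4]]
30 [[282.2 224. ]]
60 [[282.2 210.6]]
80 [[282.2 203.4]]
90 [[282.2 200.1]]
95 [[282.2 198.6]]
100 [[282.2 197.1]]
110 [[282.2 194.2]]
160 ---------=++=+=+============+====+=+======+=++-----------
163 ----------++=====================+===++===+==+-----------
166 ----------============+======++====+==+=+===++-----------
169 ----------++==+===+====+=------=====+==+=+====-----------
172 ----------+=======+====+==----=+======+=====++-----------
175 ----------+=+=============+===+==+===========+-----------
178 ----------========+========================+++-----------
181 ----------====+===+======+==+=====+========+=+-----------
184 ----------=+====+================++=+==++====+-----------
187 ---------------------------------------------------------
190 ------------------------------------------------
[... 636 characters left out ...]
::.:------::*********=---------------------------------
226 +++=.------:***********----------+*:---------------------
229 *+=-:-----:************---------:+******-----------------
232 ==:------:*************----------=*********#:::----------
235 =:------**************#-----=---:=*****************------
238 :-----:**************=-------------+********************:
241 -----**************=-----------------#*******************
244 ---:**************+------------------:#******************
247 --:#*::::::::::   :------------------:   ::::::::::+*****
250 -###-:::::::::.   :------------------:   .:::::::::=*****
spatula [([419.2, 226.5], 0.54)]
rack [([321.3, 147.6], 0.89), ([395.1, 223.1], 0.73)]
```

The swab hangs straight in the fingers: tip at (283,196) in the wrist view, about 96 mm below the TCP. Over to the vial.

```bash
python3 - <<'E'
from h import *
chain((603,-145.06,295),1.8085,[((560,-250,295),2.397),((517.5,-353,295),2.986)])
E
```

```text
(560, -250, 295) 2.397 [-0.3675, -0.266, 0.0] [0.0, 0.0, -0.0937]
(517.5, -353, 295) 2.986 [-0.1542, -0.4182, 0.0] [0.0, 0.0, -0.0937]
```

Request:
{"fn": "arm_command", "kwargs": {"plan": [{"gripper": 0, "travel": [-0.073, -0.053, 0], "angular": [0, 0, -0.019]}, {"gripper": 0, "travel": [-0.147, -0.106, 0], "angular": [0, 0, -0.038]}, {"gripper": 0, "travel": [-0.22, -0.16, 0], "angular": [0, 0, -0.057]}, {"gripper": 0, "travel": [-0.294, -0.213, 0], "angular": [0, 0, -0.076]}, {"gripper": 0, "travel": [-0.368, -0.266, 0], "angular": [0, 0, -0.0937]}]}}

```text
clock: 20.4
tool_pos: [558.7, -250.8, 293.0]
orientation: [-1.131, -2.928, -0.001]
contact_force: [0.2, 0.4, -1.0]
finger_gap: 10.4
finger_force: 58.6
```

Request:
{"fn": "arm_command", "kwargs": {"plan": [{"gripper": 0, "travel": [-0.031, -0.084, 0], "angular": [0, 0, -0.019]}, {"gripper": 0, "travel": [-0.062, -0.167, 0], "angular": [0, 0, -0.038]}, {"gripper": 0, "travel": [-0.093, -0.25, 0], "angular": [0, 0, -0.057]}, {"gripper": 0, "travel": [-0.123, -0.335, 0], "angular": [0, 0, -0.076]}, {"gripper": 0, "travel": [-0.154, -0.418, 0], "angular": [0, 0, -0.0937]}]}}

```text
clock: 20.82
tool_pos: [516.4, -353.8, 293.0]
orientation: [-0.233, -3.131, -0.003]
contact_force: [0.0, 0.2, -0.9]
finger_gap: 10.2
finger_force: 58.6
```

Request:
{"fn": "arm_command", "kwargs": {"plan": [{"gripper": 0, "travel": [0, 0, 0.02], "angular": [0, 0, 0]}, {"gripper": 0, "travel": [0, 0, 0.06], "angular": [0, 0, 0]}, {"gripper": 0, "travel": [0, 0, 0.08], "angular": [0, 0, 0]}, {"gripper": 0, "travel": [0, 0, 0.08], "angular": [0, 0, 0]}, {"gripper": 0, "travel": [0, 0, 0.08], "angular": [0, 0, 0]}]}}

```text
clock: 21.23
tool_pos: [517.2, -352.5, 274.1]
orientation: [-0.243, -3.131, -0.002]
contact_force: [0.2, 0.5, -0.2]
finger_gap: 10.8
finger_force: 58.6
```

```bash
cat > look.py <<'E'
from h import *
import sys,json
grab_frame("side");s=get_state();f=grab_frame("wrist");cv2.imwrite("pics/"+sys.argv[1]+".png",f);w=cam("wrist",s);print(s["tool_pos"],yaw_of(s),s["contact_force"])
json.dump({k:np.asarray(v).tolist() for k,v in s.items()},open(sys.argv[1]+".json","w"))
M=R.from_rotvec(s["orientation"]).as_matrix()
for n in("swab","vial","vial_mouth"):
  for d in regions_of(n,"wrist")[:2]:
    c,_=cv2.findContours(d["mask"].astype(np.uint8),cv2.RETR_EXTERNAL,2);c=max(c,key=cv2.contourArea)
    print(n,round(d["confidence"],2),d["location"],int(d["mask"].sum()),cv2.approxPolyDP(c,2,True)[:,0].tolist()[:12])
a=s["tool_pos"].copy();print("axis@134",proj(w,a+M@[0,0,(a[2]-134)]),"tip",proj(w,a+M@[0,0,96]),"mouth est",proj(w,[517.5,-353,134]))
g=cv2.cvtColor(f,cv2.COLOR_BGR2GRAY)
for r in range(150,250,3): print(r,''.join(' .:-=+*#%@'[int(v)//26] for v in g[r,235:330]))
E
python3 look.py w9
```

```text
[ 517.4252502  -352.66371066  274.81124524] 2.9869469020502195 [0.32342748 0.69680954 0.17592085]
swab 0.82 [283.1, 271.4] 1989 [[282, 197], [278, 232], [273, 244], [271, 308], [278, 314], [288, 314], [295, 308], [292, 244], [287, 235], [285, 198]]
vial 0.76 [281.9, 179.2] 924 [[281, 159], [270, 166], [267, 184], [274, 193], [286, 195], [294, 191], [298, 179], [294, 166], [289, 161]]
vial 0.26 [310.0, 126.5] 10814 [[310, 36], [300, 38], [294, 54], [259, 54], [261, 198], [279, 199], [279, 196], [266, 186], [265, 178], [272, 162], [286, 158], [296, 166]]
axis@134 [[281.68554868 185.81869466]] tip [[281.50177454 197.42275122]] mouth est [[281.34241894 186.0003444 ]]
150 ++++++++++++=  .%#%#. ... @%@+:****######*########*###---======---=-::===============--===-===-
153 +++++++++++++  .%#%#. .   @%%+%%%%%%%%%%%%%%%%%%%%%%%@==============-:-==============-=========
156 ++++++++++++*  .##%#: ... @%%***#########***********+===============::===============-=========
159 ++++++++++++* . ###%: .   #%@+:%%%%%%@--%%@++*:-=-::===============-::===============:.........
162 ++++++++++++*   ##%%: ..
[... 2271 characters left out ...]

231 :::-::::-:-::-:-::--:-:---:-::--------::-------------::---:-:-:::-:-::-:-::----------------::::
234 ::::---:-:----::----:-:----::----:::::-::::---------:::-------:-------:::-:------:-------::+**+
237 -:-:-:::---::--::--:--:-::-:-::---:::-:::-------------:----::---::-----:-:----:-:---:::::*+++++
240 :-:::::--::---:----:-:-:--:---------:::----------------::-:---:::-::-::--:--:---::-::++++++++++
243 ------:-----:---::::-:--:---:-:-:::--::----------------:----::-::::::--:-:----:::+***++++++++++
246 ---:-::----:-:---------:-::::::::::...-----------------:--...::::::::::-::-:-:+*++++++*++*+*+*+
249 --:---::-------:--------::::::::::.   :-:----------------:   .::::::::::--:++*+++++++++++++++++
```

Request:
{"fn": "arm_command", "kwargs": {"plan": [{"gripper": 0, "travel": [0, 0, 0.02], "angular": [0, 0, 0]}, {"gripper": 0, "travel": [0, 0, 0.06], "angular": [0, 0, 0]}, {"gripper": 0, "travel": [0, 0, 0.1], "angular": [0, 0, 0]}, {"gripper": 0, "travel": [0, 0, 0.116], "angular": [0, 0, 0]}, {"gripper": 0, "travel": [0, 0, 0.116], "angular": [0, 0, 0]}]}}

```text
clock: 21.9
tool_pos: [516.9, -352.8, 244.4]
orientation: [-0.243, -3.13, -0.002]
contact_force: [-1.0, -0.5, -0.2]
finger_gap: 10.3
finger_force: 58.6
```

```bash
python3 look.py w10 | grep -v '^[12][0-9][0-9] '; python3 - <<'E'
import cv2,numpy as np
a=cv2.imread("pics/w9.png")[150:215,250:320];b=cv2.imread("pics/w10.png")[140:215,250:320]
f=lambda c:cv2.resize(np.clip(c.astype(float)*2.2,0,255).astype(np.uint8),None,fx=5.5,fy=8/8*5.5*1.0,interpolation=cv2.INTER_NEAREST)
A,B=f(a),f(b);im=np.zeros((420,790,3),np.uint8);im[:A.shape[0],:A.shape[1]]=A;im[:B.shape[0],400:400+B.shape[1]]=B
cv2.imwrite("pics/mouth.png",im);print(A.shape,B.shape)
E
```

```text
[ 517.09033728 -352.9650628   245.28160608] 2.9867954791907114 [-0.50053277  1.50275345  0.51359299]
swab 0.59 [281.2, 266.9] 2039 [[284, 196], [279, 200], [271, 281], [271, 307], [282, 315], [294, 307], [292, 243], [287, 235]]
swab 0.58 [337.6, 183.6] 1049 [[326, 162], [323, 198], [332, 203], [344, 203], [352, 193], [351, 176], [340, 164]]
vial 0.72 [281.7, 179.5] 1024 [[276, 165], [268, 173], [267, 192], [276, 201], [282, 194], [291, 201], [299, 191], [297, 173], [287, 164]]
vial_mouth 0.95 [284.8, 182.8] 1049 [[288, 164], [278, 164], [269, 172], [266, 191], [274, 201], [281, 195], [285, 195], [288, 201], [291, 201], [299, 192], [297, 173]]
axis@134 [[281.57074436 193.08436488]] tip [[281.50205256 197.42284021]] mouth est [[281.51810482 193.60213863]]
(358, 385, 3) (412, 385, 3)
```

View pics/mouth.png

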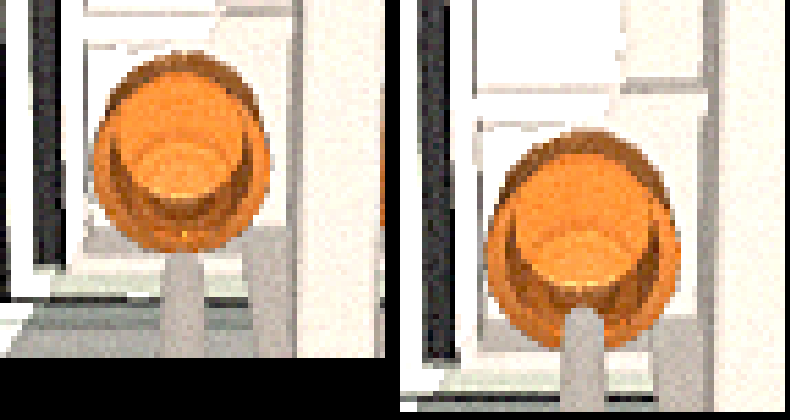

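Enlarged view of the open vial from above. The body outline spans columns 267–299 (w9) with the bright ellipse inside it. The swab tip shows just below the mouth at (283,196). I compare with projected model rings.

```bash
python3 - <<'E'
from h import *
import json
a=np.linspace(0,2*np.pi,73)
for n,(ox,oy,X) in(("w9",(250,150,0)),("w10",(250,140,400))):
    s=json.load(open(n+".json"));w=cam("wrist",s);im=cv2.imread(f"pics/{n}.png")
    for z,r in((74,19),(110,19),(115,19),(119,19),(134,10.5),(134,6.5),(119,10.5)):
        q=proj(w,np.c_[517.5+r*np.cos(a),-353+r*np.sin(a),0*a+z])
        q=(q-[ox,oy])*5.5+[X,0];print(n,z,r,"x",q[:,0].min().round(),q[:,0].max().round(),"y",q[:,1].min().round(),q[:,1].max().round())
im=cv2.imread("pics/w9.png")
# red-channel profile down the vial's middle column and across several rows
for c in(279,283,287): print(c,[int(v) for v in im[156:200,c,2]])
for r in(165,170,175,178,181,184,187,190): print(r,[int(v) for v in im[r,264:302,2]])
E
```

```text
w9 74 19 x 91.0 256.0 y 53.0 215.0
w9 110 19 x 82.0 263.0 y 80.0 257.0
w9 115 19 x 81.0 264.0 y 85.0 264.0
w9 119 19 x 80.0 265.0 y 88.0 269.0
w9 134 10.5 x 119.0 226.0 y 145.0 250.0
w9 134 6.5 x 139.0 206.0 y 166.0 230.0
w9 119 10.5 x 121.0 224.0 y 130.0 230.0
w10 74 19 x 486.0 663.0 y 132.0 306.0
w10 110 19 x 475.0 672.0 y 164.0 356.0
w10 115 19 x 474.0 674.0 y 169.0 363.0
w10 119 19 x 472.0 675.0 y 174.0 370.0
w10 134 10.5 x 515.0 632.0 y 238.0 351.0
w10 134 6.5 x 537.0 610.0 y 260.0 330.0
w10 119 10.5 x 518.0 630.0 y 219.0 327.0
279 [168, 115, 110, 159, 100, 73, 70, 85, 115, 128, 124, 125, 124, 121, 130, 127, 128, 123, 113, 107, 124, 137, 129, 128, 134, 128, 132, 127, 136, 115, 82, 66, 68, 71, 89, 80, 105, 98, 87, 74, 106, 121, 116, 91]
283 [166, 122, 122, 131, 92, 73, 70, 112, 115, 125, 131, 122, 127, 128, 122, 129, 125, 115, 109, 119, 137, 135, 125, 128, 126, 126, 129, 125, 130, 154, 89, 71, 66, 64, 74, 78, 116, 110, 92, 86, 86, 86, 88, 93]
287 [152, 116, 119, 120, 82, 69, 70, 66, 103, 125, 123, 128, 124, 123, 126, 124, 127, 127, 121, 109, 116, 139, 131, 124, 120, 128, 128, 128
[... 815 characters left out ...]
26]
181 [249, 76, 86, 100, 103, 105, 59, 63, 67, 79, 131, 133, 129, 123, 123, 128, 130, 130, 124, 126, 127, 129, 126, 128, 121, 129, 134, 120, 60, 58, 58, 62, 115, 109, 114, 119, 120, 129]
184 [248, 59, 99, 89, 95, 102, 82, 66, 68, 69, 78, 86, 84, 132, 149, 136, 132, 123, 125, 130, 126, 127, 135, 147, 108, 87, 69, 75, 60, 64, 57, 96, 111, 107, 80, 120, 123, 126]
187 [242, 111, 155, 122, 88, 88, 94, 95, 81, 63, 83, 83, 82, 79, 66, 66, 73, 70, 72, 71, 66, 69, 59, 60, 68, 73, 78, 75, 57, 91, 103, 106, 104, 98, 120, 118, 123, 128]
190 [246, 83, 91, 133, 126, 120, 96, 90, 88, 90, 86, 83, 81, 85, 84, 89, 86, 79, 71, 74, 82, 72, 87, 82, 76, 73, 72, 91, 98, 97, 103, 72, 118, 112, 115, 115, 118, 120]
```

```bash
cat > ring.py <<'E'
from h import *
import json,sys
a=np.linspace(0,2*np.pi,120,endpoint=False)
def score(n,z,r):
    s=json.load(open(n+".json"));w=cam("wrist",s);im=cv2.GaussianBlur(cv2.imread(f"pics/{n}.png")[:,:,2],(0,0),.6).astype(np.float32)
    g=np.log(im+10);best=[]
    for dx in np.arange(-8,8.1,.5):
        for dy in np.arange(-6,6.1,.5):
            def smp(rr):
                q=proj(w,np.c_[517.5+dx+rr*np.cos(a),-353+dy+rr*np.sin(a),0*a+z]).astype(np.float32)
                return cv2.remap(g,q[None,:,0],q[None,:,1],cv2.INTER_LINEAR)[0]
            d=smp(r+.8)-smp(r-.8);best.append((np.clip(np.abs(d),0,.3).mean(),517.5+dx,-353+dy))
    best.sort(reverse=True);return [tuple(np.round(b,2)) for b in best[:3]]
for n in sys.argv[1:]:
    for z,r in((134,10.5),(134,6.5),(105,19),(110,19),(79,14.5),(74,19)): print(n,z,r,score(n,z,r))
E
python3 ring.py w9 w10 | sed 's/np.float64//g'
```

```text
w9 134 10.5 [((0.13), (513.5), (-348.0)), ((0.13), (513.5), (-348.5)), ((0.13), (514.0), (-348.5))]
w9 134 6.5 [((0.15), (512.0), (-351.0)), ((0.15), (512.0), (-351.5)), ((0.14), (512.0), (-350.5))]
w9 105 19 [((0.19), (515.0), (-354.5)), ((0.19), (514.5), (-354.5)), ((0.19), (515.5), (-354.5))]
w9 110 19 [((0.18), (513.5), (-354.0)), ((0.18), (514.0), (-355.5)), ((0.18), (511.5), (-352.0))]
w9 79 14.5 [((0.26), (516.0), (-352.0)), ((0.26), (516.5), (-352.0)), ((0.25), (516.0), (-352.5))]
w9 74 19 [((0.19), (517.5), (-351.5)), ((0.19), (512.5), (-355.5)), ((0.19), (512.5), (-355.0))]
w10 134 10.5 [((0.13), (513.0), (-348.5)), ((0.12), (513.0), (-348.0)), ((0.12), (513.5), (-348.5))]
w10 134 6.5 [((0.14), (510.0), (-353.0)), ((0.14), (510.5), (-348.5)), ((0.14), (510.0), (-352.5))]
w10 105 19 [((0.19), (514.5), (-354.5)), ((0.18), (515.0), (-354.5)), ((0.18), (511.5), (-352.0))]
w10 110 19 [((0.18), (511.0), (-351.5)), ((0.18), (510.5), (-351.5)), ((0.18), (511.0), (-352.0))]
w10 79 14.5 [((0.27), (516.0), (-352.0)), ((0.27), (516.5), (-351.5)), ((0.27), (516.5), (-352.0))]
w10 74 19 [((0.19), (513.0), (-355.0)), ((0.19), (513.0), (-353.5)), ((0.19), (516.5), (-352.0))]
```

Request:
{"fn": "arm_command", "kwargs": {"plan": [{"gripper": 0, "travel": [0.004, -0.001, 0.01], "angular": [0, 0, 0]}, {"gripper": 0, "travel": [0.01, -0.002, 0.025], "angular": [0, 0, 0]}, {"gripper": 0, "travel": [0.013, -0.002, 0.036], "angular": [0, 0, 0]}, {"gripper": 0, "travel": [0.013, -0.002, 0.036], "angular": [0, 0, 0]}, {"gripper": 0, "travel": [0.013, -0.002, 0.036], "angular": [0, 0, 0]}]}}

```text
clock: 22.57
tool_pos: [513.9, -353.2, 236.8]
orientation: [-0.243, -3.132, -0.0]
contact_force: [-0.1, -0.9, 0.5]
finger_gap: 10.5
finger_force: 58.6
```

```bash
python3 look.py w11 | grep -v '^[12][0-9][0-9] '; python3 ring.py w11 | sed 's/np.float64//g'; python3 - <<'E'
import cv2
im=cv2.imread("pics/w11.png")
# saturation-like map (amber is saturated, swab white/grey): R-B
d=im[:,:,2].astype(int)-im[:,:,0]
print("R-B")
for r in range(166,216): print(r,''.join(' .:-=+*#%@'[max(0,min(9,int(v)//13))] for v in d[r,262:304]),''.join(' .:-=+*#%@'[min(9,int(v)//20)] for v in im[r,262:304,2]))
E
```

```text
[ 514.01762678 -353.23512735  236.99689044] 2.986733541526101 [-0.42151302 -0.26068929 -0.40095126]
swab 0.61 [282.0, 269.7] 1964 [[282, 196], [279, 201], [278, 234], [273, 244], [271, 308], [276, 313], [286, 314], [291, 312], [295, 305], [291, 272], [292, 245], [287, 235]]
swab 0.51 [472.6, 206.5] 5917 [[526, 180], [489, 169], [416, 197], [414, 203], [423, 228], [442, 245], [449, 246], [528, 217], [506, 205], [512, 201], [532, 209]]
vial 0.85 [282.6, 185.5] 1112 [[278, 168], [269, 175], [266, 196], [273, 205], [278, 206], [279, 198], [284, 195], [287, 198], [287, 206], [290, 207], [301, 197], [301, 185]]
vial 0.69 [283.5, 268.1] 2024 [[281, 196], [278, 236], [273, 243], [271, 307], [276, 313], [286, 314], [294, 308], [295, 288], [292, 242], [287, 235], [287, 199]]
axis@134 [[281.53411777 195.38139883]] tip [[281.5017874  197.42301036]] mouth est [[282.3385386  198.80386728]]
w11 134 10.5 [((0.13), (512.5), (-348.0)), ((0.13), (512.5), (-348.5)), ((0.13), (512.0), (-347.5))]
w11 134 6.5 [((0.12), (509.5), (-348.0)), ((0.12), (509.5), (-348.5)), ((0.12), (509.5), (-347.5))]
w11 105 19
[... 4189 characters left out ...]
 .        ::.     .      .  **===============-========-===============
209 . . ....... ... .             ....         ***+**+****+*****========+++*++**+========
210 .... .  .  .. . .        . .. . ..         **+**************-======-+********========
211 .. ..............      . .. ......     .   *****************-=======+********+=======
212 ..    .    .         .   .  .         .    +++++++++++++++++=========++++++++========
213                                      .     ++++++++==+=++=++-========+++=++++=-======
214                                         .  ++++++++++++++=+==========+++++++++=======
215                      .                  .  ==-==-=======+++==========++++=++++=======
```

Request:
{"fn": "arm_command", "kwargs": {"plan": [{"gripper": 0, "travel": [0, 0, 0.01], "angular": [0, 0, 0]}, {"gripper": 0, "travel": [0, 0, 0.02], "angular": [0, 0, 0]}, {"gripper": 0, "travel": [0, 0, 0.03], "angular": [0, 0, 0]}, {"gripper": 0, "travel": [0, 0, 0.04], "angular": [0, 0, 0]}, {"gripper": 0, "travel": [0, 0, 0.04], "angular": [0, 0, 0]}]}}

```text
clock: 23.23
tool_pos: [513.9, -353.1, 226.2]
orientation: [-0.243, -3.131, -0.001]
contact_force: [0.7, 1.0, -0.1]
finger_gap: 10.4
finger_force: 58.6
```

Request:
{"fn": "arm_command", "kwargs": {"plan": [{"gripper": 0, "travel": [0, 0, 0.006], "angular": [0, 0, 0]}, {"gripper": 0, "travel": [0, 0, 0.012], "angular": [0, 0, 0]}, {"gripper": 0, "travel": [0, 0, 0.018], "angular": [0, 0, 0]}, {"gripper": 0, "travel": [0, 0, 0.024], "angular": [0, 0, 0]}, {"gripper": 0, "travel": [0, 0, 0.024], "angular": [0, 0, 0]}]}}

```text
clock: 23.65
tool_pos: [514.0, -353.2, 220.7]
orientation: [-0.243, -3.132, -0.0]
contact_force: [-0.8, 0.6, -0.4]
finger_gap: 10.3
finger_force: 58.6
```

```bash
python3 look.py w12b | grep -v '^[12][0-9][0-9] '; python3 - <<'E'
import cv2
im=cv2.imread("pics/w12b.png")
d=im[:,:,2].astype(int)-im[:,:,0]
for r in range(172,222): print(r,''.join(' .:-=+*#%@'[max(0,min(9,int(v)//13))] for v in d[r,262:304]),''.join(' .:-=+*#%@'[min(9,int(v)//20)] for v in im[r,262:304,2]))
E
```

```text
[ 514.02891595 -353.22896447  220.84690774] 2.9867650647057387 [ 0.01247673 -0.33920083 -0.96744693]
swab 0.64 [281.2, 268.7] 1986 [[284, 196], [279, 201], [278, 236], [274, 241], [272, 255], [272, 308], [280, 314], [289, 313], [294, 308], [292, 244], [287, 236], [287, 207]]
vial 0.8 [283.1, 189.8] 1208 [[274, 172], [268, 179], [265, 199], [277, 212], [279, 197], [284, 195], [287, 198], [287, 210], [291, 212], [303, 199], [299, 180], [288, 170]]
vial_mouth 0.62 [280.4, 189.3] 1167 [[280, 170], [269, 177], [265, 199], [270, 207], [277, 211], [279, 197], [286, 195], [287, 209], [291, 212], [301, 202], [301, 187], [294, 174]]
vial_mouth 0.61 [253.9, 107.8] 16995 [[240, 13], [237, 15], [237, 23], [216, 23], [213, 26], [223, 220], [226, 224], [276, 225], [277, 217], [259, 216], [254, 47], [299, 46]]
axis@134 [[281.4571745  200.24658327]] tip [[281.50188696 197.42291437]] mouth est [[282.28792263 203.84460724]]
172 . ..........:.:=---==-=--===-::: ..... ..  %-@@@@@@@@@@@*=--===----------=+***+****++
173 . ........:.:-=----=---====-===-:  ... ... %:@@@@@@@@@*=-------------------=*********
1
[... 3618 characters left out ...]
       .   .      ..    .   ****+**+**++**+*+=========*++*+****=======
215 .... .. ..  .             .    .. . .      ***********+****+=========*********=======
216  ..   ....  . ..  .       .  ... ..   .    ****************+=========*********=======
217           .        .          .        . . +++++++++++++++++=========+++++++++=======
218                                            ++++++++++++++++==========+++++++++=======
219   .                                      . +++++++++++++++++=========++++++++++======
220                                         .  :-----------=----=========--====-==-======
221                    . .                  .  .     .    .    :========= .      . ======
```

No force with the tip about 9 mm below the rim, so it is in the neck. Going down.

Request:
{"fn": "arm_command", "kwargs": {"plan": [{"gripper": 0, "travel": [0.004, 0, 0.016], "angular": [0, 0, 0]}, {"gripper": 0, "travel": [0.004, 0, 0.036], "angular": [0, 0, 0]}, {"gripper": 0, "travel": [0.004, 0, 0.056], "angular": [0, 0, 0]}, {"gripper": 0, "travel": [0.004, 0, 0.072], "angular": [0, 0, 0]}, {"gripper": 0, "travel": [0.004, 0, 0.08], "angular": [0, 0, 0]}]}}

```text
clock: 24.32
tool_pos: [512.8, -352.8, 199.9]
orientation: [-0.243, -3.131, -0.001]
contact_force: [-0.4, 0.3, -0.0]
finger_gap: 10.2
finger_force: 58.6
```

Request:
{"fn": "arm_command", "kwargs": {"plan": [{"gripper": 0, "travel": [0, 0, 0.016], "angular": [0, 0, 0]}, {"gripper": 0, "travel": [0, 0, 0.032], "angular": [0, 0, 0]}, {"gripper": 0, "travel": [0, 0, 0.048], "angular": [0, 0, 0]}, {"gripper": 0, "travel": [0, 0, 0.06], "angular": [0, 0, 0]}, {"gripper": 0, "travel": [0, 0, 0.064], "angular": [0, 0, 0]}]}}

```text
clock: 24.73
tool_pos: [512.9, -352.9, 184.3]
orientation: [-0.243, -3.132, -0.001]
contact_force: [0.0, -0.2, -0.4]
finger_gap: 10.5
finger_force: 58.6
```

Request:
{"fn": "arm_command", "kwargs": {"plan": [{"gripper": 0, "travel": [0, 0, 0.006], "angular": [0, 0, 0]}, {"gripper": 0, "travel": [0, 0, 0.012], "angular": [0, 0, 0]}, {"gripper": 0, "travel": [0, 0, 0.018], "angular": [0, 0, 0]}, {"gripper": 0, "travel": [0, 0, 0.024], "angular": [0, 0, 0]}, {"gripper": 0, "travel": [0, 0, 0.026], "angular": [0, 0, 0]}]}}

```text
clock: 25.15
tool_pos: [513.1, -353.1, 178.3]
orientation: [-0.243, -3.132, 0.0]
contact_force: [0.2, -0.0, 0.3]
finger_gap: 10.5
finger_force: 58.6
```

Request:
{"fn": "arm_command", "kwargs": {"plan": [{"gripper": 0, "travel": [0, 0, 0.004], "angular": [0, 0, 0]}, {"gripper": 0, "travel": [0, 0, 0.008], "angular": [0, 0, 0]}, {"gripper": 0, "travel": [0, 0, 0.008], "angular": [0, 0, 0]}]}}

```text
clock: 25.4
tool_pos: [513.1, -353.1, 176.4]
orientation: [-0.243, -3.132, -0.0]
contact_force: [0.0, 0.1, -0.5]
finger_gap: 10.2
finger_force: 58.6
```

Request:
{"fn": "arm_command", "kwargs": {"plan": [{"gripper": 0, "travel": [0, 0, 0.004], "angular": [0, 0, 0]}, {"gripper": 0, "travel": [0, 0, 0.008], "angular": [0, 0, 0]}, {"gripper": 0, "travel": [0, 0, 0.008], "angular": [0, 0, 0]}]}}

```text
clock: 25.65
tool_pos: [513.4, -353.3, 175.2]
orientation: [0.243, 3.131, -0.001]
contact_force: [-0.1, -0.4, 2.7]
finger_gap: 10.1
finger_force: 59.3
```

Request:
{"fn": "arm_command", "kwargs": {"plan": [{"gripper": 0, "travel": [0, 0, 0.004], "angular": [0, 0, 0]}, {"gripper": 0, "travel": [0, 0, 0.006], "angular": [0, 0, 0]}, {"gripper": 0, "travel": [0, 0, 0.006], "angular": [0, 0, 0]}]}}

```text
clock: 25.9
tool_pos: [513.7, -353.5, 174.9]
orientation: [0.243, 3.13, -0.003]
contact_force: [-0.9, 2.1, 10.6]
finger_gap: 10.3
finger_force: 60.0
```

The swab bottoms out at TCP 175, as expected. I ease back 1 mm and let go.

Request:
{"fn": "arm_command", "kwargs": {"plan": [{"gripper": 0, "travel": [0, 0, -0.005], "angular": [0, 0, 0]}, {"gripper": 0.2, "travel": [0, 0, -0.005], "angular": [0, 0, 0]}, {"gripper": 0.35, "travel": [0, 0, -0.005], "angular": [0, 0, 0]}, {"gripper": 0.5, "travel": [0, 0, -0.005], "angular": [0, 0, 0]}, {"gripper": 0.7, "travel": [0, 0, -0.005], "angular": [0, 0, 0]}]}}

```text
clock: 26.32
tool_pos: [513.0, -353.0, 173.9]
orientation: [-0.243, -3.132, -0.0]
contact_force: [-0.8, -1.1, 1.1]
finger_gap: 52.8
finger_force: 0.0
```

Request:
{"fn": "arm_command", "kwargs": {"plan": [{"gripper": 1, "travel": [0, 0, 0], "angular": [0, 0, 0]}, {"gripper": 1, "travel": [0, 0, 0], "angular": [0, 0, 0]}, {"gripper": 1, "travel": [0, 0, 0], "angular": [0, 0, 0]}, {"gripper": 1, "travel": [0, 0, 0], "angular": [0, 0, 0]}, {"gripper": 1, "travel": [0, 0, 0], "angular": [0, 0, 0]}]}}

```text
clock: 26.73
tool_pos: [513.1, -353.2, 174.3]
orientation: [0.243, 3.132, -0.0]
contact_force: [0.1, 0.4, 0.5]
finger_gap: 85.3
finger_force: 0.0
```

Request:
{"fn": "arm_command", "kwargs": {"plan": [{"gripper": 1, "travel": [0, 0, -0.06], "angular": [0, 0, 0]}, {"gripper": 1, "travel": [0, 0, -0.14], "angular": [0, 0, 0]}, {"gripper": 1, "travel": [0, 0, -0.24], "angular": [0, 0, 0]}, {"gripper": 1, "travel": [0, 0, -0.34], "angular": [0, 0, 0]}, {"gripper": 1, "travel": [0, 0, -0.44], "angular": [0, 0, 0]}]}}

```text
clock: 27.15
tool_pos: [513.0, -353.0, 285.5]
orientation: [-0.243, -3.132, 0.0]
contact_force: [-0.9, -0.1, 0.3]
finger_gap: 85.6
finger_force: 0.0
```

Request:
{"fn": "arm_command", "kwargs": {"plan": [{"gripper": 1, "travel": [0, 0, 0], "angular": [0, 0, 0]}, {"gripper": 1, "travel": [0, 0, 0], "angular": [0, 0, 0]}, {"gripper": 1, "travel": [0, 0, 0], "angular": [0, 0, 0]}, {"gripper": 1, "travel": [0, 0, 0], "angular": [0, 0, 0]}, {"gripper": 1, "travel": [0, 0, 0], "angular": [0, 0, 0]}]}}

```text
clock: 27.57
tool_pos: [512.8, -352.7, 283.0]
orientation: [-0.243, -3.131, -0.002]
contact_force: [1.0, 0.4, 0.2]
finger_gap: 85.3
finger_force: 0.0
```

```bash
python3 look.py w13 | grep -v '^[12][0-9][0-9] '; python3 - <<'E'
from h import *
import json
s=json.load(open("w13.json"));w=cam("wrist",s)
for z in(134,170,200,239): print(z,proj(w,[515,-352,z]))
grab_frame("top");grab_frame("side")
for c in("side","top"):
    for n in("swab","tray","vial","spatula","capped1"): print(c,n,[(d["location"],round(d["confidence"],2)) for d in regions_of(n,c)[:3]])
sd=cam("side");print("swab exp side",proj(sd,[[515,-352,140],[515,-352,239]]))
E
```

```text
[ 512.8041792  -352.79805067  283.16690028] 2.9867676812936383 [ 0.31340449  0.15954915 -0.10469499]
swab 0.55 [282.4, 204.5] 513 [[283, 180], [278, 185], [275, 218], [279, 223], [289, 220], [286, 183]]
vial 0.67 [283.9, 176.7] 744 [[276, 164], [270, 171], [268, 187], [276, 194], [279, 182], [284, 180], [290, 196], [297, 188], [297, 173], [288, 163]]
vial_mouth 0.93 [281.0, 180.2] 809 [[277, 163], [270, 169], [268, 189], [276, 195], [280, 183], [284, 181], [286, 191], [290, 195], [298, 186], [297, 172], [289, 163]]
axis@134 [[281.71545613 183.98859678]] tip [[281.50286249 197.42237652]] mouth est [[282.06021042 188.27031009]]
134 [[282.6036123  185.97119688]]
170 [[282.60652731 194.72406521]]
200 [[282.60953118 203.74377853]]
239 [[282.61455906 218.84093377]]
side swab [([280.6, 95.3], 0.45)]
side tray [([297.9, 133.3], 0.97)]
side vial [([285.9, 123.0], 0.39)]
side spatula [([317.0, 127.3], 0.34)]
side capped1 [([311.0, 134.2], 0.7), ([315.7, 129.3], 0.52), ([282.1, 136.7], 0.44)]
top swab [([437.9, 182.1], 0.48)]
top tray [([124.5, 289.8], 0.93), ([409.2, 195.0], 0.83), ([288.8, 191.9], 0.29)]
top vial [([431.2, 182.6], 0.41)]
top spatula []
top capped1 [([393.7, 222.4], 0.58), ([411.0, 194.3], 0.58)]
swab exp side [[282.51251981 115.83272277]
 [281.89119059  89.53304361]]
```

```bash
python3 -c "
from station import *
print(sign_off())"
```

```text
the job is handed in; nothing more can be done
None
```

I set the tray down flat inside the shaker's rails, stood the swab upright on the bottom of the open vial, released both, and handed the job in at about 28 s. I got no verdict back, and the spatula's final position could not be confirmed in the last picture.

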